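Demagnetise a batch of ground steel test bars

TASK

Demagnetise the two or three ground steel bars lying on the bench: lay them side by side on the demagnetiser's plate, each with one end flush against the back stop, the first square in the corner of the two stops and each next one tight against its neighbour. With the gate lever at its zero end switch the unit on (the bat of the toggle is locked: pull it outward, flip it away from you and let it drop home), work the lever through the zigzag gate to the full-field end with the bars still flush in the corner, hold it there a second and bring it back to zero. Then switch off in the same way, with the bars still on the plate, and only after that lay every bar flat in the steel tray; leave the loupe, the hex key and the tip jar where they are.

Things in the scene. Friction and masses are not known exactly. Their poses are not given: they have to be found in the camera images.
- demag: demagnetiser, fixed, grey, 170 x 235 mm; origin under its middle, x away from the robot, y left, z up. Left: steel plate, top z = 0.050, x -0.083 to 0.083, y -0.015 to 0.114, with two stops 10 mm wide and 9 mm high: back stop (front face x = 0.060), side stop on the right (left face y = -0.015). Right: control panel, top z = 0.060, y -0.120 to -0.025
- stop_corner (a point): inner corner of the two stops at plate height, at (0.060, -0.015, 0.050) of the demagnetiser, axes as its. Bars lie with their length along x; a packed row has its bar centres at x = -0.030, y = 0.0125, 0.0375, 0.0625, z = 0.0125 from here. With the fingertips 10 mm or more over the plate a bar can be gripped by its two ends above the back stop
- toggle (a joint): locking power toggle at the back of the panel, hinge: 0 = off (bat leans 0.30 rad to the robot, -x), 0.30 upright, 0.60 = on (leans away, +x). It plays 0.04 rad at either end and is locked there until the bat is pulled out. Hinge axis along the demagnetiser's y through (0.055, -0.0725, 0.044)
- toggle_bat (a joint): how far the toggle's bat is pulled out along its own length, 0 to 0.012 m; a spring of 5 N (rising to 8.6 N) draws it back; it must be out 7 mm or more to pass the middle, and drops home (0) by itself at either end
- toggle_grip (a point): middle of the round steel grip of the toggle's bat (14 mm thick, 24 mm long, on a 6 mm stem), 62 mm from the hinge when home; z along the bat outward, y along the hinge axis
- lever_step (a joint): gate lever, tilt away from (+) or towards (-) the robot, rad; rows of the gate at -0.31 (near), 0 and 0.31 (far). It stays where it is left (about 1 N at the knob to move)
- lever_side (a joint): gate lever, tilt to the left (+, demagnetiser's y) or right (-), rad; ends of the rows at about -0.23 and 0.23
- lever_knob (a point): centre of the gate lever's black ball knob (22 mm), in front on the panel; it is at pivot + 0.116*(sin step, cos step*sin side, cos step*cos side), axes of the demagnetiser, pivot at (-0.030, -0.0725, 0.004) there
- gate: slotted gate plate round the lever, origin below its middle: a 7 mm rod runs in a 12 mm slot of three rows 18 mm apart; the near row joins the middle row at the left end, the middle row joins the far row at the right end. Zero: near row, right end. Full field: far row, left end. Way up: left, away, right, away, left; way back: the reverse
- bar1: ground steel test bar, 60 x 25 x 25 mm, about 0.29 kg, all three alike; origin at its middle, x along its 60 mm length (it may lie on any of its four long faces). May be absent (None).
- bar2: ground steel test bar, 60 x 25 x 25 mm, about 0.29 kg, all three alike; origin at its middle, x along its 60 mm length (it may lie on any of its four long faces). May be absent (None).
- bar3: ground steel test bar, 60 x 25 x 25 mm, about 0.29 kg, all three alike; origin at its middle, x along its 60 mm length (it may lie on any of its four long faces). May be absent (None).
- tray: shallow stainless tray, loose, outside 116 (x) x 170 (y) mm, walls 13 mm high and 2 mm thick, floor at 2 mm; origin under its middle; room for three bars laid along x at y = -0.05, 0, 0.05
- loupe: black stand loupe, 36 mm across, 34 mm high, bystander; origin under its middle
- hex_key: hex key with an orange sleeve, 102 mm long, bystander; origin under its middle
- tip_jar: white jar with a blue cap, 42 mm across, 61 mm high, bystander; origin under its middle

How it is judged:
By the outcome, as a careful person would: the job done as asked, in the order asked, and still so for the second after the job is handed in, with the robot touching nothing.
Of bar1, bar2, bar3 only 2 to 3 are there at a start; the rules pass over those that are not, and their reading is None.
At some moment in a run one of bar1, bar2, bar3 may be knocked a few centimetres aside while the robot is not near it.
Once in a run the grip may slacken for a moment while it holds something.
It also fails if it takes over 210 s, if anything falls off the work surface, if the arm or the gripper's body presses on something with over 40 N, if the wrist force passes 120 N, or if a joint passes its speed limit or range.

ROBOT

A 6-joint arm with a two-finger parallel gripper is mounted at the origin on a cart in front of the work surface, level with it; the furniture and walls round the work are solid. World frame = base frame: x ahead of the robot, y to its left, z up, the work surface at z = 0. Lengths are in mm, angles in rad, forces in N, time in s.
With the tool pointing down it reaches from about 350 to 725 mm from the base axis. Payload 6 kg.
Tool frame: the origin (TCP) lies at the very end of the fingers, on their centre line; the grasp point (between the pads) lies 19 mm behind it; z points along the fingers, y is the line along which they close (so a half turn about z gives the same grasp; the last joint's range is limited). The gripper opens to 85 mm and grips with 20 to 120 N. Pads are 22 mm wide; open, the fingers measure 114 mm over their backs; the gripper's body (76 mm by 85 mm) begins 54 mm behind the grasp point. The pads swing forward as they close: fully open they stand 13 mm farther back than shut.
Start: joints at [1.68, 0.04, 0.085, 0, -1.615, -0.334], TCP at [133.722, 584.886, 231.261] pointing down, gripper open.
Joint ranges: [-2.56, 2.56], [-1.29, 2.01], [-1.08, 1.49], [-3.29, 1.98], [-2.81, -0.18], [-2.99, 2.99]. Speed limits (rad/s): [2.57, 2.57, 3.01, 3.14, 3.14, 3.14].

INTERFACE

Orientations are given as a 3x3 rotation matrix whose columns are the frame's x, y, z axes.
In Python, from workcell import telemetry, imaging, workorder gives the robot as it stands.
- The arm moves only by the tool arm_command, never from a script. Its argument "rows" is a list of rows, each an object with "gripper": the opening, from -1 (shut) to 1 (fully open), so that 0 is half open; "slide": the shift along the tool's x, y, z in mm, a list of three; "dr": the turn, a rotation vector about the tool's x, y, z in rad, a list of three. In form: [{"gripper": gripper, "slide": [x, y, z], "dr": [ax, ay, az]}, ...]. A call has 1 to 20 rows; each row shifts and turns the commanded pose from where the row before left it, along the tool's axes as they then stand; what a row does not reach is not made up. A row lasts 1/8 s, in which the tool goes at most 62.5 mm and 10.7 degrees, less where a joint would pass 70% of its speed; a pose out of reach is approached as far as the arm can. A call is refused whole if a number of a shift passes 62.5 or a number of a turn 0.188, either way. A call with a gripper value outside its range is refused whole. The fingers move at their own pace and stop on an object; "force" is the grip in N (left out, the last holds). Time passes only in rows, so rows that do not move let the fingers close. It gives the time, the measured TCP pose, the force and the opening at its end, in the units of the state.
- telemetry.observe(): the state, without advancing time (a new reading comes with each control period).
- imaging.grab_frame(name): name is "scene" or "top"; returns a dict with "pixels" (384x512x3 uint8, red, green, blue), "depth" (384x512 float32, mm along the optical axis (not along the pixel's ray), 0 where there is no reading), "mtx" (3x3 intrinsics, pixels), "view" (4x4, takes a point from world to camera coordinates). Camera axes: x right, y down, z forward; pixel columns grow to the right and rows downward; lengths in mm; the calibration is good to about 2 mm. A picture is of the moment at which its call begins.
- workorder.job_done(): hands the job in, once; it reports no verdict.
Trained networks look in a picture, given as the dict that the camera call returned (one of the last four; its "shot" number tells which), for a name from the list of things; names that differ only in an ending like _2 or _b are one class to them, and where a whole thing is asked for, a point or a joint stands for the part that bears it (a point fixed in the world has none). Each returns a list of dicts, best first, with "confidence" (0 to 1); they miss things now and then, are a little off and sometimes report something else, mostly with a low value. They report only what shows in the picture. A call takes as long as a camera call.
- imaging.spot_in(query, picture): "box" ([centre column, centre row, width, height] in pixels, round what is visible of it).
- imaging.outline_of(query, picture): "mask" (384x512 bool, what is visible of it) and "box" ([centre column, centre row, width, height] in pixels, round what is visible of it).
The state is a dict: "time": time; "joints": joint angles; "joint_velocities": joint speeds; "joint_torque": joint torques, N m; "position": TCP position; "eef_rot": TCP orientation; "wrist_force": force on the tool from outside, world axes, zero at the start; "torque": the same for the moment, N m; "opening": finger opening in mm.
Only numpy, scipy, OpenCV 4.12 (cv2) and the standard library are available. Lean on these libraries where they do the work, as an engineer would, in place of code of your own. Each camera call takes 0.05 s, during which the arm holds its last target. There are 200 camera calls.

## Working session

There is one attempt and no reset: what is moved stays moved. The work goes in short steps, Python scripts to look and compute and a tool call to move; the robot and the scene stay as the last step left them, time stands still between calls to the robot, and variables do not carry over. Pictures are saved under pics/ and viewed, on a budget of 14 in all, crops included, one or two more only if the job needs it, and the job is handed in when it is done.

Besides the shell and the picture viewer there is one more tool, called after ">>>" as name(argument=value, ...) on one line, values as JSON. arm_command: Moves the arm, as the interface text tells. Its arguments: {"type":"object","properties":{"rows":{"type":"array","items":{"type":"object","properties":{"gripper":{"type":"number"},"slide":{"type":"array","items":{"type":"number"}},"dr":{"type":"array","items":{"type":"number"}}}}},"force":{"type":"number"}},"required":["rows"]}

```bash
ls; mkdir -p pics
cat > h.py <<'E'
import numpy as np, cv2
from workcell import telemetry, imaging, workorder
def world(f,u,v,d):
    p=np.linalg.inv(f["mtx"])@np.array([u,v,1.0])*d
    return (np.linalg.inv(f["view"])@np.append(p,1))[:3]
def cloud(f,mask=None):
    d=f["depth"]; m=(d>0) if mask is None else (mask&(d>0))
    v,u=np.nonzero(m)
    p=(np.linalg.inv(f["mtx"])@np.c_[u,v,np.ones(len(u))].T)*d[v,u]
    return (np.linalg.inv(f["view"])@np.vstack([p,np.ones(len(u))]))[:3].T,u,v
def proj(f,P):
    c=f["view"]@np.append(P,1); q=f["mtx"]@c[:3]; return q[:2]/q[2]
def save(f,n,crop=None,s=1):
    im=f["pixels"][:,:,::-1]
    if crop: im=im[crop[1]:crop[3],crop[0]:crop[2]]
    cv2.imwrite(n,cv2.resize(im,None,fx=s,fy=s,interpolation=cv2.INTER_CUBIC))
E
python3 - <<'E'
from h import *
s=telemetry.observe(); print({k:np.round(v,3).tolist() for k,v in s.items()})
fs={n:imaging.grab_frame(n) for n in("top","scene")}
for n,f in fs.items(): print(n,f["mtx"].tolist(),np.round(np.linalg.inv(f["view"]),2).tolist())
cv2.imwrite("pics/a.png",np.vstack([cv2.resize(fs[n]["pixels"][:,:,::-1],(400,300)) for n in fs]))
cv2.imwrite("pics/top1.png",cv2.resize(fs["top"]["pixels"][:,:,::-1],(800,600)))
for n,f in fs.items():
  for q in("demag","bar1","tray","loupe","hex_key","tip_jar","toggle_grip","lever_knob"):
    for o in imaging.outline_of(q,f)[:4]:
        p,u,v=cloud(f,o["mask"])
        if len(p): print(n,q,round(o["confidence"],2),np.round(o["box"]).tolist(),"med",np.round(np.median(p,0)).tolist(),"min",np.round(np.percentile(p,3,0)).tolist(),"max",np.round(np.percentile(p,97,0)).tolist())
E
```

```text
pics
{'time': 0.0, 'joints': [1.68, 0.041, 0.084, -0.0, -1.616, -0.334], 'joint_velocities': [-0.001, 0.0, -0.002, -0.001, -0.002, 0.001], 'joint_torque': [-0.0, -36.82, 34.74, 6.932, -0.005, -0.0], 'position': [133.568, 584.594, 230.265], 'eef_rot': [[0.975, -0.223, -0.0], [-0.223, -0.975, -0.002], [0.0, 0.002, -1.0]], 'wrist_force': [-0.13, 0.594, -0.784], 'torque': [0.012, -0.068, -0.039], 'opening': 85.376}
top [[457.0642668347002, 0.0, 256.72839659947306], [0.0, 457.0642668347002, 184.1408478937861], [0.0, 0.0, 1.0]] [[0.12, -0.97, 0.21, 302.72], [-0.99, -0.12, 0.02, 191.61], [0.0, -0.22, -0.98, 1225.08], [0.0, 0.0, 0.0, 1.0]]
scene [[370.60947543509707, 0.0, 258.4025752911046], [0.0, 370.60947543509707, 194.66493451931262], [0.0, 0.0, 1.0]] [[0.77, -0.35, 0.53, 56.05], [-0.63, -0.43, 0.65, -411.67], [-0.0, -0.83, -0.55, 609.87], [0.0, 0.0, 0.0, 1.0]]
top demag 0.59 [324.0, 205.0, 100.0, 78.0] med [529.0, 37.0, 53.0] min [450.0, -69.0, 38.0] max [613.0, 150.0, 68.0]
top bar1 0.82 [179.0, 216.0, 14.0, 23.0] med [459.0, 413.0, 24.0] min [430.0, 402.0, -1.0] max [486.0, 435.0, 29.0
[... 2039 characters left out ...]
98.0, 73.0, 41.0] med [618.0, 297.0, 1.0] min [554.0, 210.0, -1.0] max [677.0, 383.0, 14.0]
scene tray 0.36 [378.0, 252.0, 14.0, 18.0] med [675.0, -89.0, 29.0] min [667.0, -102.0, 3.0] max [696.0, -72.0, 34.0]
scene loupe 0.71 [379.0, 252.0, 17.0, 21.0] med [677.0, -89.0, 29.0] min [667.0, -103.0, 3.0] max [698.0, -72.0, 34.0]
scene tip_jar 0.63 [215.0, 166.0, 11.0, 24.0] med [606.0, 476.0, 39.0] min [593.0, 468.0, 3.0] max [627.0, 502.0, 61.0]
scene toggle_grip 0.49 [337.0, 236.0, 6.0, 24.0] med [568.0, -37.0, 104.0] min [562.0, -42.0, 66.0] max [583.0, -25.0, 115.0]
scene lever_knob 0.54 [304.0, 259.0, 11.0, 15.0] med [461.0, -56.0, 117.0] min [453.0, -62.0, 74.0] max [476.0, -47.0, 123.0]
```

View pics/top1.png

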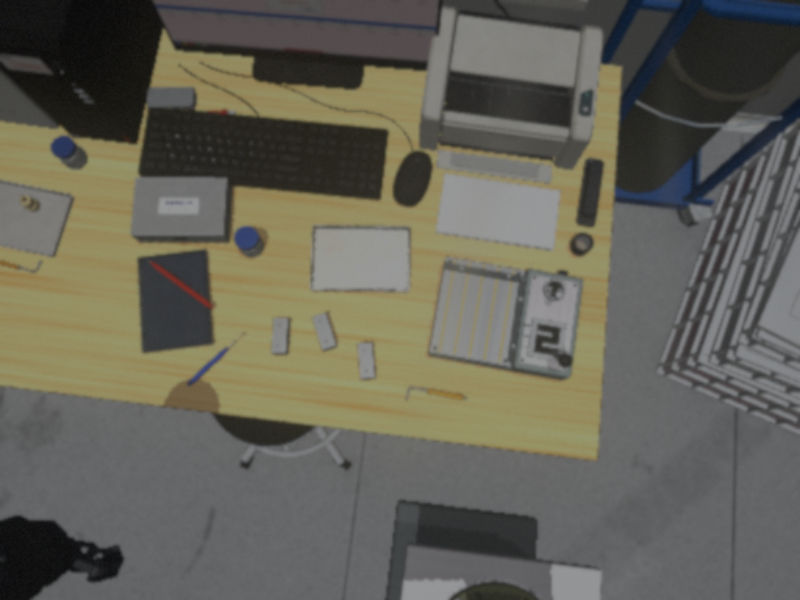

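```bash
cat > m.py <<'E'
from h import *
def bars(f,conf=0.3):
    r=[]
    for o in imaging.outline_of("bar1",f):
        if o["confidence"]<conf: continue
        p,u,v=cloud(f,o["mask"]); z=np.percentile(p[:,2],85); t=p[(abs(p[:,2]-z)<4)]
        (c,sz,a)=cv2.minAreaRect(t[:,:2].astype(np.float32))
        if sz[0]<sz[1]: sz=sz[::-1]; a-=90
        a=(a+90)%180-90
        r.append((round(o["confidence"],2),np.round(c,1).tolist(),round(z,1),np.round(sz,1).tolist(),round(a,1)))
    return r
E
python3 - <<'E'
from m import *
for n in("top","scene"):
    f=imaging.grab_frame(n); print(n); [print(b) for b in bars(f)]
    for q in("demag","tray"):
        o=imaging.outline_of(q,f)[0]; p,u,v=cloud(f,o["mask"])
        if q=="demag":
            for lo,hi in((46,53),(55,57),(57,62)):
                t=p[(p[:,2]>lo)&(p[:,2]<hi)]; print(q,lo,len(t),cv2.minAreaRect(t[:,:2].astype(np.float32)))
        print(q,cv2.minAreaRect(p[:,:2].astype(np.float32)))
f=imaging.grab_frame("top"); p,u,v=cloud(f)
m=(p[:,0]>420)&(p[:,0]<650)&(p[:,1]>-110)&(p[:,1]<180)
h=np.histogram(p[m][:,2],bins=np.arange(-4,130,2)); print([(int(b),int(c)) for b,c in zip(h[1],h[0]) if c>5])
E
```

```text
top
(0.79, [432.7, 262.5], np.float64(27.8), [55.5, 21.7], 13.9)
(0.64, [474.9, 341.6], np.float64(27.1), [59.8, 24.9], 25.5)
(0.49, [458.0, 414.7], np.float64(27.0), [59.0, 24.4], 7.9)
demag 46 2529 ((533.5975952148438, 38.87078094482422), (234.71279907226562, 168.2758026123047), 86.5517807006836)
demag 55 259 ((533.4330444335938, 37.46455383300781), (231.95169067382812, 169.90365600585938), 87.29486083984375)
demag 57 1632 ((531.3782348632812, 38.383392333984375), (233.57525634765625, 168.8300323486328), 88.11114501953125)
demag ((543.5453491210938, 31.677764892578125), (253.9222412109375, 191.43524169921875), 86.82262420654297)
tray ((616.3934326171875, 301.07879638671875), (127.20249938964844, 179.29600524902344), 5.128777027130127)
scene
(0.84, [435.0, 261.2], np.float64(24.6), [60.7, 26.4], 14.1)
(0.6, [458.8, 412.8], np.float64(24.6), [58.9, 28.7], 1.7)
(0.57, [475.6, 339.0], np.float64(24.7), [60.8, 27.4], 22.3)
demag 46 2267 ((534.0597534179688, 37.17442321777344), (238.39927673339844, 167.5402374267578), 85.84637451171875)
demag 55 152 ((527.9730224609375, 35.36766052246094), (234.65789794921875, 162.48260498046875), 88.56092834472656)
demag 57 2060 ((535.2236328125, 36.46637725830078), (234.66641235351562, 170.49188232421875), 86.49950408935547)
demag ((564.4437255859375, 62.335594177246094), (291.5663757324219, 227.65281677246094), 86.66329193115234)
tray ((623.74267578125, 296.86480712890625), (139.61851501464844, 175.5251922607422), 5.573544025421143)
[(-4, 448), (-2, 860), (0, 881), (2, 425), (4, 150), (6, 22), (8, 7), (12, 15), (14, 8), (16, 6), (18, 10), (20, 12), (22, 10), (24, 9), (26, 6), (28, 8), (30, 13), (32, 19), (34, 30), (36, 35), (38, 26), (40, 17), (42, 25), (44, 105), (46, 442), (48, 906), (50, 904), (52, 451), (54, 226), (56, 357), (58, 697), (60, 734), (62, 444), (64, 195), (66, 74), (68, 31), (70, 24), (72, 7), (112, 10), (114, 13), (116, 12), (118, 15), (120, 16), (122, 16), (124, 7)]
```

The top view shows three bars at about (280,335), (323,330) and (366,360), left of the demagnetiser at (505,320). The tray is at (360,258). Next I'll refine the demagnetiser and tray poses by fitting their silhouettes.

```bash
cat > fit.py <<'E'
from h import *
from scipy.optimize import minimize
def boxpts(x0,x1,y0,y1,z0,z1): return np.array([[x,y,z] for x in(x0,x1) for y in(y0,y1) for z in(z0,z1)],float)
def fit(views,parts,p0):
    # views: list of (frame,mask); parts: list of corner arrays (local)
    S=4
    def cost(p):
        c,s=np.cos(p[2]/50),np.sin(p[2]/50); t=0
        for f,m in views:
            im=np.zeros((384*S,512*S),np.uint8)
            for P in parts:
                W=np.c_[p[0]+c*P[:,0]-s*P[:,1],p[1]+s*P[:,0]+c*P[:,1],P[:,2]]
                q=np.array([proj(f,w) for w in W])
                cv2.fillConvexPoly(im,cv2.convexHull(((q+.5)*S).astype(np.int32)),1)
            M=cv2.resize(m.astype(np.uint8),None,fx=S,fy=S,interpolation=cv2.INTER_NEAREST)
            t+=1-(im&M).sum()/((im|M).sum())
        return t
    r=minimize(cost,p0,method="Nelder-Mead",options=dict(initial_simplex=np.array(p0)+np.array([[0,0,0],[6,0,0],[0,6,0],[0,0,3]]),xatol=.1,fatol=1e-4))
    return r.x[:2].round(1),np.degrees(r.x[2]/50).round(2),round(r.fun/len(views),3)
DEMAG=[boxpts(-85,85,-25,117.5,0,50),boxpts(-85,85,-117.5,-25,0,60)]
TRAY=[boxpts(-58,58,-85,85,0,13)]
E
python3 - <<'E'
from fit import *
fs=[imaging.grab_frame(n) for n in("top","scene")]
for q,parts,p0 in(("demag",DEMAG,[533.6,37.8,-3]),("tray",TRAY,[617,300,4])):
    v=[(f,imaging.outline_of(q,f)[0]["mask"]) for f in fs]
    for vv in(v[:1],v[1:],v): print(q,fit(vv,parts,p0))
E
```

```text
demag (array([535.3,  40.5]), np.float64(-3.2), np.float64(0.028))
demag (array([541.4,  41.9]), np.float64(-2.49), np.float64(0.059))
demag (array([536. ,  40.9]), np.float64(-3.32), np.float64(0.049))
tray (array([614.5, 299.2]), np.float64(6.05), np.float64(0.023))
tray (array([614.3, 297.7]), np.float64(6.04), np.float64(0.038))
tray (array([614.3, 299.2]), np.float64(5.98), np.float64(0.032))
```

>>> arm_command(rows=[{"dr": [0,0,0.18],"gripper": 0.7},{"dr": [0,0,0.18],"gripper": 0.7},{"dr": [0,0,0.18],"gripper": 0.7},{"dr": [0,0,0.18],"gripper": 0.7},{"dr": [0,0,0.18],"gripper": 0.7},{"dr": [0,0,0.18],"gripper": 0.7},{"gripper": 0.7},{"gripper": 0.7},{"gripper": 0.7},{"gripper": 0.7}], force=60)

```text
schema error: expected keys gripper, slide, dr
```

>>> arm_command(rows=[{"slide": [0,0,0],"dr": [0,0,0.18],"gripper": 0.7},{"slide": [0,0,0],"dr": [0,0,0.18],"gripper": 0.7},{"slide": [0,0,0],"dr": [0,0,0.18],"gripper": 0.7},{"slide": [0,0,0],"dr": [0,0,0.18],"gripper": 0.7},{"slide": [0,0,0],"dr": [0,0,0.18],"gripper": 0.7},{"slide": [0,0,0],"dr": [0,0,0.18],"gripper": 0.7},{"slide": [0,0,0],"dr": [0,0,0.02],"gripper": 0.7},{"slide": [0,0,0],"dr": [0,0,0],"gripper": 0.7}], force=60)

```text
time: 2.65
position: [133.7, 584.9, 231.3]
eef_rot: [[0.246, -0.969, 0.0], [-0.969, -0.246, -0.0], [0.0, 0.0, -1.0]]
wrist_force: [-0.9, 0.1, 0.7]
opening: 72.4
```

```bash
cat >> h.py <<'E'
def st(): 
    s=telemetry.observe(); R=np.array(s["eef_rot"]); p=np.array(s["position"])
    print("t",round(s["time"],2),"p",p.round(1).tolist(),"yaw",np.degrees(np.arctan2(R[1,0],R[0,0])).round(2),"tilt",R[2].round(3).tolist(),"F",np.round(s["wrist_force"],1).tolist(),"open",round(s["opening"],1),"j",np.round(s["joints"],2).tolist())
    return p,R
def go(target,yaw=None):
    "tool-frame slide after turning to yaw (deg, of tool x), from measured pose"
    p,R=st(); cur=np.degrees(np.arctan2(R[1,0],R[0,0])); y=cur if yaw is None else yaw
    a=np.radians(y); T=np.array([[np.cos(a),np.sin(a),0],[np.sin(a),-np.cos(a),0],[0,0,-1]])
    print("turn dz",np.round(-np.radians((y-cur+180)%360-180),3),"slide",np.round(T.T@(np.array(target)-p),1).tolist())
E
python3 - <<'E'
from m import *
go([433.5,262,120],-76)
print(bars(imaging.grab_frame("top")))
E
```

```text
t 2.65 p [133.7, 584.9, 231.3] yaw -75.73 tilt [0.0, 0.0, -1.0] F [-0.9, 0.1, 0.7] open 72.4 j [1.68, 0.04, 0.08, -0.0, -1.62, -1.43]
turn dz 0.005 slide [385.8, -212.8, 111.3]
[(0.78, [474.9, 341.6], np.float64(27.2), [58.8, 22.7], 26.2), (0.77, [458.0, 415.0], np.float64(26.9), [59.2, 24.9], 5.0), (0.48, [434.0, 264.1], np.float64(27.5), [58.8, 24.6], 11.8)]
```

>>> arm_command(rows=[{"slide": [32,-17.7,5],"dr": [0,0,0],"gripper": 0.7},{"slide": [32,-17.7,5],"dr": [0,0,0],"gripper": 0.7},{"slide": [32,-17.7,5],"dr": [0,0,0],"gripper": 0.7},{"slide": [32,-17.7,5],"dr": [0,0,0],"gripper": 0.7},{"slide": [32,-17.7,5],"dr": [0,0,0],"gripper": 0.7},{"slide": [32,-17.7,5],"dr": [0,0,0],"gripper": 0.7},{"slide": [32,-17.7,5],"dr": [0,0,0],"gripper": 0.7},{"slide": [32,-17.7,5],"dr": [0,0,0],"gripper": 0.7},{"slide": [32,-17.7,5],"dr": [0,0,0],"gripper": 0.7},{"slide": [32,-17.7,5],"dr": [0,0,0],"gripper": 0.7},{"slide": [32,-17.7,30],"dr": [0,0,0],"gripper": 0.7},{"slide": [32,-17.7,30],"dr": [0,0,0],"gripper": 0.7},{"slide": [0,0,30],"dr": [0,0,0],"gripper": 0.7},{"slide": [0,0,30],"dr": [0,0,0],"gripper": 0.7},{"slide": [0,0,10],"dr": [0,0,0],"gripper": 0.7},{"slide": [0,0,0],"dr": [0,0,0],"gripper": 0.7}], force=60)

```text
time: 4.75
position: [433.2, 264.1, 51.4]
eef_rot: [[0.244, -0.97, -0.0], [-0.97, -0.244, -0.001], [0.001, 0.0, -1.0]]
wrist_force: [0.9, -0.3, 0.8]
opening: 72.6
```

Run:
```python
from h import *
go([433.5,262,12],-77)
f=imaging.grab_frame("scene"); save(f,"pics/b.png",(150,150,350,300),4)
```

```text
t 4.75 p [433.2, 264.1, 51.4] yaw -75.85 tilt [0.001, 0.0, -1.0] F [0.9, -0.3, 0.8] open 72.6 j [0.95, -0.16, -0.43, 0.0, -1.29, -0.7]
turn dz 0.02 slide [2.1, 0.2, 39.4]
```

View pics/b.png

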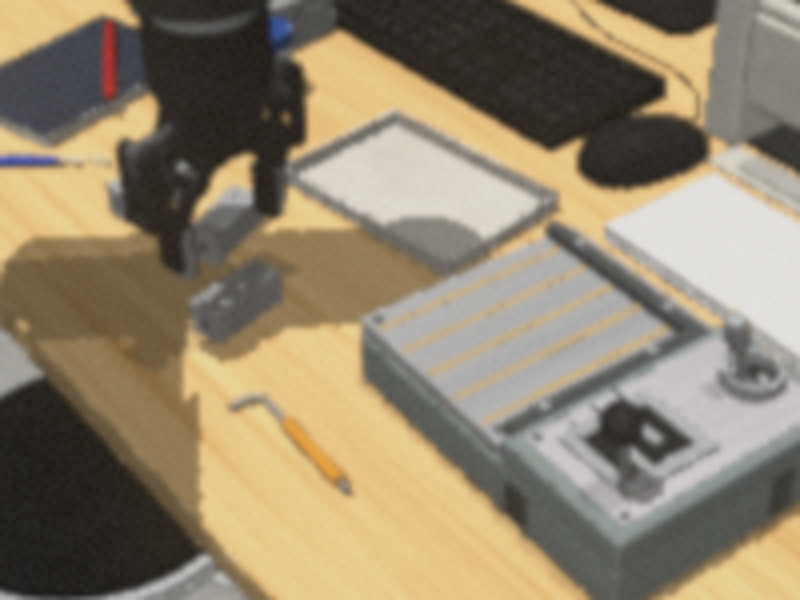

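Run:
```python
from h import *
for n in("scene","top"):
    f=imaging.grab_frame(n); p,u,v=cloud(f)
    R=np.array(telemetry.observe()["eef_rot"]); q=(p-np.array(telemetry.observe()["position"]))@R
    for s in(-1,1):
        m=(abs(q[:,0])<14)&(s*q[:,1]>33)&(s*q[:,1]<60)&(q[:,2]>-60)&(q[:,2]<25)
        z=q[m][:,2]; print(n,s,m.sum(),np.round(np.sort(z)[-12:],1), "y",np.percentile(s*q[m][:,1],[5,95]).round(1))
```

```text
scene -1 142 [-13.8 -13.6 -13.  -12.  -11.9 -11.4  -9.9  -9.4  -9.3  -8.2  -7.1  -6.3] y [34.2 52.7]
scene 1 121 [-17.  -16.6 -15.7 -14.6 -14.  -13.8 -12.2 -11.4 -10.1  -9.4  -7.9  -7.8] y [36.8 51.7]Traceback (most recent call last):
  File "<stdin>", line 7, in <module>
    return _quantile_unchecked(
        a, q, axis, out, overwrite_input, method, keepdims, weights)
    return _ureduce(a,
                    func=_quantile_ureduce_func,
    ...<5 lines>...
                    overwrite_input=overwrite_input,
                    method=method)
    r = func(a, **kwargs)
    result = _quantile(arr,
                       quantiles=q,
    ...<2 lines>...
                       out=out,
                       weights=wgt)
    slices_having_nans = np.isnan(arr[-1, ...])
                                  ~~~^^^^^^^^^
IndexError: index -1 is out of bounds for axis 0 with size 0
```

>>> arm_command(rows=[{"slide": [1,0,15],"dr": [0,0,0.01],"gripper": 0.7},{"slide": [0,0,15],"dr": [0,0,0],"gripper": 0.7},{"slide": [0,0,11],"dr": [0,0,0],"gripper": 0.7},{"slide": [0,0,5.5],"dr": [0,0,0],"gripper": 0.7},{"slide": [0,0,0],"dr": [0,0,0],"gripper": 0.3},{"slide": [0,0,0],"dr": [0,0,0],"gripper": 0.3},{"slide": [0,0,0],"dr": [0,0,0],"gripper": 0.1},{"slide": [0,0,0],"dr": [0,0,0],"gripper": 0.1},{"slide": [0,0,0],"dr": [0,0,0],"gripper": 0.1},{"slide": [0,0,0],"dr": [0,0,0],"gripper": 0.1}], force=60)

```text
time: 6.15
position: [433.4, 263.2, 4.9]
eef_rot: [[0.234, -0.972, -0.0], [-0.972, -0.234, 0.0], [-0.0, 0.0, -1.0]]
wrist_force: [-0.1, 0.7, -1.2]
opening: 58.4
```

Run:
```python
from h import *
st()
f=imaging.grab_frame("scene"); save(f,"pics/c.png",(160,170,260,245),6)
```

```text
t 6.15 p [433.4, 263.2, 4.9] yaw -76.47 tilt [-0.0, 0.0, -1.0] F [-0.1, 0.7, -1.2] open 58.4 j [0.94, -0.12, -0.49, -0.0, -1.2, -0.71]
```

View pics/c.png

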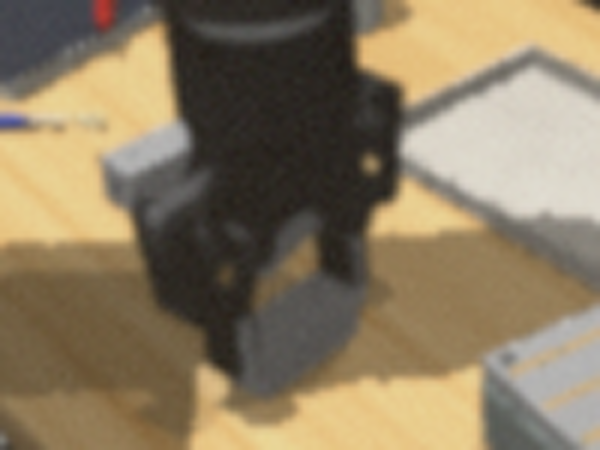

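Run:
```python
from h import *
go([555.4,46.4,80],-93.2)
```

```text
t 6.2 p [433.4, 263.2, 4.8] yaw -76.48 tilt [0.0, 0.0, -1.0] F [-0.3, 0.5, -1.3] open 58.6 j [0.94, -0.12, -0.49, -0.0, -1.2, -0.71]
turn dz 0.292 slide [209.7, -133.9, -75.2]
```

>>> arm_command(rows=[{"slide": [0,0,-15],"dr": [0,0,0],"gripper": 0.1},{"slide": [0,0,-30],"dr": [0,0,0],"gripper": 0.1},{"slide": [0,0,-30],"dr": [0,0,0.142],"gripper": 0.1},{"slide": [0,0,0],"dr": [0,0,0.15],"gripper": 0.1},{"slide": [15,-10,0],"dr": [0,0,0],"gripper": 0.1},{"slide": [30,-19,0],"dr": [0,0,0],"gripper": 0.1},{"slide": [30,-19,0],"dr": [0,0,0],"gripper": 0.1},{"slide": [30,-19,0],"dr": [0,0,0],"gripper": 0.1},{"slide": [30,-19,0],"dr": [0,0,0],"gripper": 0.1},{"slide": [30,-19,0],"dr": [0,0,0],"gripper": 0.1},{"slide": [30,-19,0],"dr": [0,0,0],"gripper": 0.1},{"slide": [15,-10,0],"dr": [0,0,0],"gripper": 0.1},{"slide": [0,0,10],"dr": [0,0,0],"gripper": 0.1},{"slide": [0,0,7],"dr": [0,0,0],"gripper": 0.1},{"slide": [0,0,0],"dr": [0,0,0],"gripper": 0.1},{"slide": [0,0,0],"dr": [0,0,0],"gripper": 0.1}], force=60)

```text
time: 8.2
position: [555.5, 46.6, 63.1]
eef_rot: [[-0.055, -0.999, 0.0], [-0.999, 0.055, -0.0], [0.0, -0.0, -1.0]]
wrist_force: [0.3, -0.2, -2.7]
opening: 58.4
```

Run:
```python
from h import *
st()
f=imaging.grab_frame("scene"); save(f,"pics/d.png",(230,180,380,300),5)
```

```text
t 8.2 p [555.5, 46.6, 63.1] yaw -93.13 tilt [0.0, -0.0, -1.0] F [0.3, -0.2, -2.7] open 58.4 j [0.44, -0.03, -0.29, 0.0, -1.31, -0.5]
```

View pics/d.png

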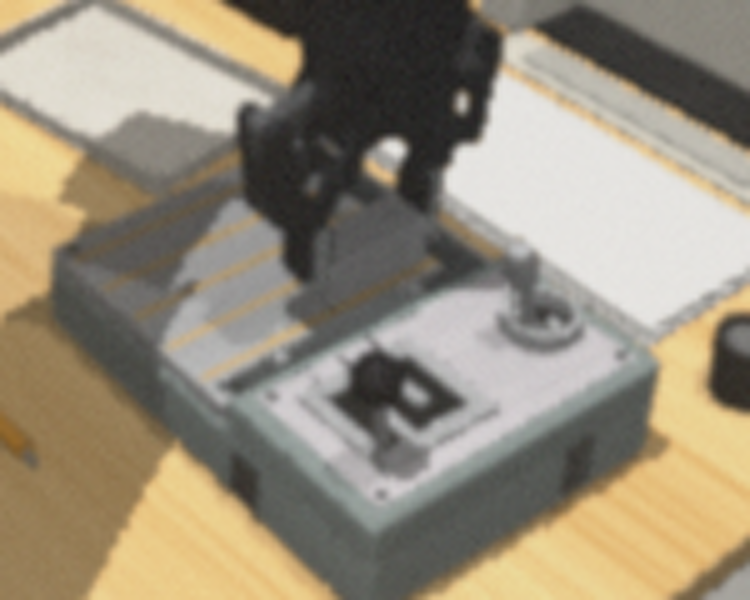

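>>> arm_command(rows=[{"slide": [0,0,4],"dr": [0,0,0],"gripper": 0.1},{"slide": [0,0,3.8],"dr": [0,0,0],"gripper": 0.1},{"slide": [0,-3,0],"dr": [0,0,0],"gripper": 0.1},{"slide": [0,-3,0],"dr": [0,0,0],"gripper": 0.1},{"slide": [0,-1,0],"dr": [0,0,0],"gripper": 0.1},{"slide": [0,0,0],"dr": [0,0,0],"gripper": 0.1}], force=60)

```text
time: 9.0
position: [562.5, 45.6, 54.9]
eef_rot: [[-0.056, -0.998, -0.0], [-0.998, 0.056, -0.0], [0.0, 0.0, -1.0]]
wrist_force: [0.1, -0.1, -2.0]
opening: 58.6
```

>>> arm_command(rows=[{"slide": [0,-1,0],"dr": [0,0,0],"gripper": 0.1},{"slide": [0,-1,0],"dr": [0,0,0],"gripper": 0.1},{"slide": [0,0,0],"dr": [0,0,0],"gripper": 0.1}])

```text
time: 9.38
position: [564.5, 45.5, 55.0]
eef_rot: [[-0.056, -0.998, -0.0], [-0.998, 0.056, -0.0], [0.0, 0.0, -1.0]]
wrist_force: [-0.5, 0.5, -3.5]
opening: 58.8
```

>>> arm_command(rows=[{"slide": [3,0,0],"dr": [0,0,0],"gripper": 0.1},{"slide": [3,0,0],"dr": [0,0,0],"gripper": 0.1},{"slide": [2,0,0],"dr": [0,0,0],"gripper": 0.1},{"slide": [0,0,0],"dr": [0,0,0],"gripper": 0.1}])

```text
time: 9.88
position: [564.0, 37.7, 55.1]
eef_rot: [[-0.056, -0.998, 0.0], [-0.998, 0.056, 0.001], [-0.001, -0.0, -1.0]]
wrist_force: [-1.3, 1.8, -2.5]
opening: 58.9
```

>>> arm_command(rows=[{"slide": [0,-1,0],"dr": [0,0,0],"gripper": 0.1},{"slide": [0,-1,0],"dr": [0,0,0],"gripper": 0.1},{"slide": [0,0,0],"dr": [0,0,0],"gripper": 0.1}])

```text
time: 10.25
position: [566.1, 37.6, 54.9]
eef_rot: [[-0.056, -0.998, -0.0], [-0.998, 0.056, 0.0], [-0.0, 0.0, -1.0]]
wrist_force: [-0.7, 2.0, -2.9]
opening: 58.6
```

>>> arm_command(rows=[{"slide": [1,0,0],"dr": [0,0,0],"gripper": 0.1},{"slide": [1,0,0],"dr": [0,0,0],"gripper": 0.1},{"slide": [0,0,0],"dr": [0,0,0],"gripper": 0.1}])

```text
time: 10.62
position: [566.1, 37.5, 55.0]
eef_rot: [[-0.055, -0.998, 0.001], [-0.998, 0.055, 0.003], [-0.003, -0.001, -1.0]]
wrist_force: [-0.8, 9.9, -2.0]
opening: 58.7
```

>>> arm_command(rows=[{"slide": [-1,-1,0],"dr": [0,0,0],"gripper": 0.1},{"slide": [0,-1,0],"dr": [0,0,0],"gripper": 0.1},{"slide": [0,-1,0],"dr": [0,0,0],"gripper": 0.1},{"slide": [0,0,0],"dr": [0,0,0],"gripper": 0.1}])

```text
time: 11.12
position: [566.5, 37.5, 54.9]
eef_rot: [[-0.055, -0.998, -0.005], [-0.998, 0.055, 0.001], [-0.001, 0.005, -1.0]]
wrist_force: [-14.6, 9.2, 6.1]
opening: 58.5
```

>>> arm_command(rows=[{"slide": [0,1.5,0],"dr": [0,0,0],"gripper": 0.1},{"slide": [0,0,0],"dr": [0,0,0],"gripper": 0.45},{"slide": [0,0,0],"dr": [0,0,0],"gripper": 0.6},{"slide": [0,0,0],"dr": [0,0,0],"gripper": 0.7},{"slide": [0,0,0],"dr": [0,0,0],"gripper": 0.7},{"slide": [0,0,-15],"dr": [0,0,0],"gripper": 0.7},{"slide": [0,0,-30],"dr": [0,0,0],"gripper": 0.7},{"slide": [0,0,-40],"dr": [0,0,0],"gripper": 0.7},{"slide": [-40,0,0],"dr": [0,0,0],"gripper": 0.7},{"slide": [-60,0,0],"dr": [0,0,0],"gripper": 0.7},{"slide": [-60,0,0],"dr": [0,0,0],"gripper": 0.7},{"slide": [-40,0,0],"dr": [0,0,0],"gripper": 0.7},{"slide": [0,0,0],"dr": [0,0,0],"gripper": 0.7}])

```text
time: 12.75
position: [578.6, 238.6, 140.5]
eef_rot: [[-0.053, -0.999, 0.0], [-0.999, 0.053, -0.0], [0.0, -0.0, -1.0]]
wrist_force: [0.4, 0.5, -0.1]
opening: 72.6
```

Run:
```python
from m import *
f=imaging.grab_frame("top"); [print(b) for b in bars(f,.2)]
save(f,"pics/e.png",(260,150,400,255),5)
g=imaging.grab_frame("scene"); [print(b) for b in bars(g,.2)]
go([475,341,80],-66)
```

```text
(0.74, [564.1, 38.3], np.float64(77.0), [60.1, 24.5], -4.3)
(0.7, [475.3, 340.9], np.float64(27.3), [57.9, 23.2], 24.2)
(0.68, [565.4, 34.1], np.float64(74.7), [61.0, 26.0], -5.2)
(0.56, [475.2, 338.7], np.float64(24.6), [60.3, 26.8], 26.1)
(0.48, [458.2, 411.5], np.float64(24.4), [59.0, 28.8], 2.6)
(0.46, [613.6, 487.5], np.float64(59.5), [39.3, 36.1], 33.4)
t 12.95 p [578.9, 235.3, 140.8] yaw -93.25 tilt [-0.0, -0.001, -1.0] F [1.0, -0.7, 0.2] open 72.7 j [0.71, 0.11, -0.0, 0.0, -1.45, -0.76]
turn dz -0.476 slide [-138.8, 51.9, 60.8]
```

View pics/e.png

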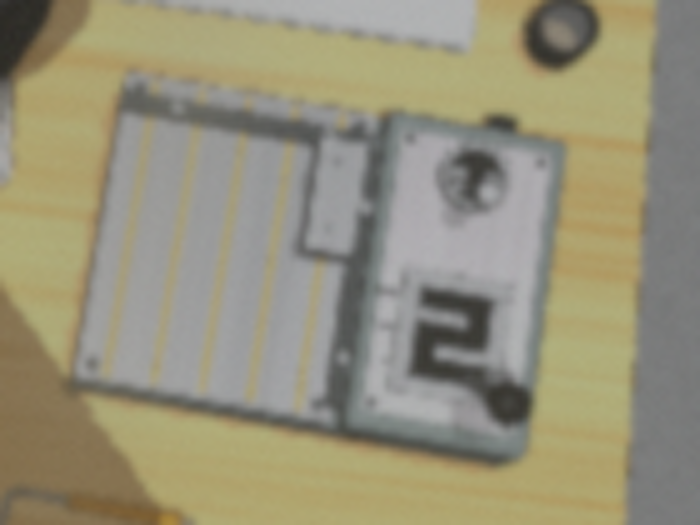

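The picture shows bar 1 flush in the corner of the stops at (340,190), with the lever still at zero. I'll fetch the next bar now.

>>> arm_command(rows=[{"slide": [0,0,0],"dr": [0,0,-0.16],"gripper": 0.7},{"slide": [0,0,0],"dr": [0,0,-0.16],"gripper": 0.7},{"slide": [0,0,0],"dr": [0,0,-0.164],"gripper": 0.7},{"slide": [-34.5,12.5,0],"dr": [0,0,0],"gripper": 0.7},{"slide": [-34.5,12.5,0],"dr": [0,0,0],"gripper": 0.7},{"slide": [-34.5,12.5,20],"dr": [0,0,0],"gripper": 0.7},{"slide": [-34.5,12.7,30],"dr": [0,0,0],"gripper": 0.7},{"slide": [0,0,30],"dr": [0,0,0],"gripper": 0.7},{"slide": [0,0,30],"dr": [0,0,0],"gripper": 0.7},{"slide": [0,0,15],"dr": [0,0,0],"gripper": 0.7},{"slide": [0,0,8],"dr": [0,0,0],"gripper": 0.7},{"slide": [0,0,3],"dr": [0,0,0],"gripper": 0.7},{"slide": [0,0,0],"dr": [0,0,0],"gripper": 0.7},{"slide": [0,0,0],"dr": [0,0,0],"gripper": 0.3},{"slide": [0,0,0],"dr": [0,0,0],"gripper": 0.3},{"slide": [0,0,0],"dr": [0,0,0],"gripper": 0.1},{"slide": [0,0,0],"dr": [0,0,0],"gripper": 0.1},{"slide": [0,0,0],"dr": [0,0,0],"gripper": 0.1},{"slide": [0,0,0],"dr": [0,0,0],"gripper": 0.1}])

```text
time: 15.32
position: [476.4, 341.3, 5.5]
eef_rot: [[0.415, -0.91, 0.002], [-0.91, -0.415, 0.001], [-0.0, -0.002, -1.0]]
wrist_force: [0.1, -0.4, 6.0]
opening: 58.4
```

Run:
```python
from h import *
c,s=np.cos(np.radians(-3.2)),np.sin(np.radians(-3.2))
def D(x,y): return [536.6+c*x-s*y,41.7+s*x+c*y]
print(D(20,30),D(30,22.5),D(20,55),D(30,47.5))
go(D(20,32)+[80],-93.2)
```

```text
[np.float64(558.2434604334346), np.float64(70.53679282559615)] [np.float64(567.8092067878056), np.float64(62.49027204429966)] [np.float64(559.6389980582636), np.float64(95.49781193014567)] [np.float64(569.2047444126347), np.float64(87.45129114884918)]
t 15.32 p [476.4, 341.3, 5.5] yaw -65.46 tilt [-0.0, -0.002, -1.0] F [0.1, -0.4, 6.0] open 58.4 j [0.96, 0.09, -0.28, 0.0, -1.2, -0.54]
turn dz 0.484 slide [263.8, -96.8, -74.5]
```

>>> arm_command(rows=[{"slide": [0,0,-15],"dr": [0,0,0],"gripper": 0.1},{"slide": [0,0,-30],"dr": [0,0,0],"gripper": 0.1},{"slide": [0,0,-30],"dr": [0,0,0.16],"gripper": 0.1},{"slide": [0,0,0],"dr": [0,0,0.16],"gripper": 0.1},{"slide": [0,0,0],"dr": [0,0,0.164],"gripper": 0.1},{"slide": [18.8,-6.8,0],"dr": [0,0,0],"gripper": 0.1},{"slide": [35,-13,0],"dr": [0,0,0],"gripper": 0.1},{"slide": [35,-13,0],"dr": [0,0,0],"gripper": 0.1},{"slide": [35,-13,0],"dr": [0,0,0],"gripper": 0.1},{"slide": [35,-13,0],"dr": [0,0,0],"gripper": 0.1},{"slide": [35,-13,0],"dr": [0,0,0],"gripper": 0.1},{"slide": [35,-13,0],"dr": [0,0,0],"gripper": 0.1},{"slide": [35,-12,0],"dr": [0,0,0],"gripper": 0.1},{"slide": [0,0,10],"dr": [0,0,0],"gripper": 0.1},{"slide": [0,0,8],"dr": [0,0,0],"gripper": 0.1},{"slide": [0,0,0],"dr": [0,0,0],"gripper": 0.1}])

```text
time: 17.32
position: [556.7, 72.2, 59.7]
eef_rot: [[-0.055, -0.999, -0.002], [-0.999, 0.055, -0.001], [0.001, 0.002, -1.0]]
wrist_force: [0.2, 0.2, -2.6]
opening: 58.2
```

Run:
```python
from h import *
go([567,64,55.4],-93.2)
```

```text
t 17.32 p [556.7, 72.2, 59.7] yaw -93.14 tilt [0.001, 0.002, -1.0] F [0.2, 0.2, -2.6] open 58.2 j [0.49, -0.01, -0.28, -0.0, -1.3, -0.54]
turn dz 0.001 slide [7.6, -10.8, 4.3]
```

>>> arm_command(rows=[{"slide": [0,0,3],"dr": [0,0,0],"gripper": 0.1},{"slide": [0,0,1.2],"dr": [0,0,0],"gripper": 0.1},{"slide": [0,-4,0],"dr": [0,0,0],"gripper": 0.1},{"slide": [0,-4,0],"dr": [0,0,0],"gripper": 0.1},{"slide": [3,0,0],"dr": [0,0,0],"gripper": 0.1},{"slide": [2,0,0],"dr": [0,0,0],"gripper": 0.1},{"slide": [1,0,0],"dr": [0,0,0],"gripper": 0.1},{"slide": [0,0,0],"dr": [0,0,0],"gripper": 0.1}])

```text
time: 18.32
position: [565.3, 65.4, 56.9]
eef_rot: [[-0.056, -0.998, 0.0], [-0.998, 0.056, -0.0], [0.0, -0.0, -1.0]]
wrist_force: [0.4, 0.3, -2.8]
opening: 58.5
```

>>> arm_command(rows=[{"slide": [0,-1,0],"dr": [0,0,0],"gripper": 0.1},{"slide": [0,-1,0],"dr": [0,0,0],"gripper": 0.1},{"slide": [0,-1,0],"dr": [0,0,0],"gripper": 0.1},{"slide": [0,0,0],"dr": [0,0,0],"gripper": 0.1}])

```text
time: 18.82
position: [568.0, 65.3, 56.7]
eef_rot: [[-0.056, -0.998, -0.001], [-0.998, 0.056, -0.0], [0.0, 0.001, -1.0]]
wrist_force: [-1.9, -0.2, -1.8]
opening: 58.4
```

>>> arm_command(rows=[{"slide": [0,0,1.2],"dr": [0,0,0],"gripper": 0.1},{"slide": [0,-1,0],"dr": [0,0,0],"gripper": 0.1},{"slide": [0,-0.7,0],"dr": [0,0,0],"gripper": 0.1},{"slide": [0,0,0],"dr": [0,0,0],"gripper": 0.1}])

```text
time: 19.32
position: [568.1, 65.3, 55.7]
eef_rot: [[-0.056, -0.998, -0.004], [-0.998, 0.056, -0.001], [0.001, 0.004, -1.0]]
wrist_force: [-11.1, 2.4, 4.4]
opening: 58.8
```

>>> arm_command(rows=[{"slide": [1,0,0],"dr": [0,0,0],"gripper": 0.1},{"slide": [1,0,0],"dr": [0,0,0],"gripper": 0.1},{"slide": [0,0,0],"dr": [0,0,0],"gripper": 0.1}])

```text
time: 19.7
position: [568.1, 65.1, 55.7]
eef_rot: [[-0.055, -0.998, -0.003], [-0.998, 0.055, 0.002], [-0.002, 0.003, -1.0]]
wrist_force: [-12.0, 7.8, 4.5]
opening: 58.3
```

>>> arm_command(rows=[{"slide": [1,0,0],"dr": [0,0,0],"gripper": 0.1},{"slide": [0,0,0],"dr": [0,0,0],"gripper": 0.1},{"slide": [-2,1.5,0],"dr": [0,0,0],"gripper": 0.1},{"slide": [0,0,0],"dr": [0,0,0],"gripper": 0.45},{"slide": [0,0,0],"dr": [0,0,0],"gripper": 0.6},{"slide": [0,0,0],"dr": [0,0,0],"gripper": 0.7},{"slide": [0,0,0],"dr": [0,0,0],"gripper": 0.7},{"slide": [0,0,-15],"dr": [0,0,0],"gripper": 0.7},{"slide": [0,0,-30],"dr": [0,0,0],"gripper": 0.7},{"slide": [0,0,-40],"dr": [0,0,0],"gripper": 0.7},{"slide": [-40,0,0],"dr": [0,0,0],"gripper": 0.7},{"slide": [-60,0,0],"dr": [0,0,0],"gripper": 0.7},{"slide": [-60,0,0],"dr": [0,0,0],"gripper": 0.7},{"slide": [-40,0,0],"dr": [0,0,0],"gripper": 0.7},{"slide": [0,0,0],"dr": [0,0,0],"gripper": 0.7}])

```text
time: 21.58
position: [579.4, 266.6, 141.0]
eef_rot: [[-0.053, -0.999, 0.0], [-0.999, 0.053, -0.0], [0.0, -0.0, -1.0]]
wrist_force: [-1.1, -1.5, -0.4]
opening: 72.8
```

Run:
```python
from m import *
f=imaging.grab_frame("top"); [print(b) for b in bars(f,.2)]
save(f,"pics/f.png",(260,150,400,255),5)
g=imaging.grab_frame("scene"); [print(b) for b in bars(g,.2)]
go([459.5,413,5],-85.5)
```

```text
(0.79, [563.9, 39.9], np.float64(77.3), [57.7, 23.8], 0.7)
(0.62, [565.9, 66.1], np.float64(76.7), [59.8, 25.0], -2.3)
(0.74, [565.6, 62.1], np.float64(74.9), [59.5, 28.4], 2.5)
(0.68, [565.2, 36.2], np.float64(74.7), [60.9, 28.1], -3.2)
(0.64, [502.1, -29.7], np.float64(63.6), [67.5, 60.0], -4.7)
(0.5, [459.1, 412.8], np.float64(24.3), [59.3, 28.9], 2.1)
t 21.77 p [579.9, 263.3, 141.4] yaw -93.25 tilt [-0.0, -0.001, -1.0] F [-1.6, -0.7, 0.5] open 72.4 j [0.74, 0.14, 0.03, 0.0, -1.46, -0.8]
turn dz -0.135 slide [-158.7, 108.3, 136.4]
```

View pics/f.png

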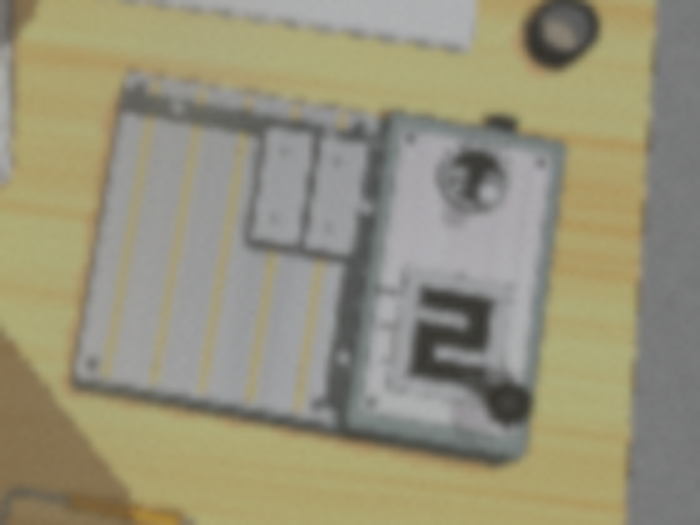

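>>> arm_command(rows=[{"slide": [0,0,0],"dr": [0,0,-0.126],"gripper": 0.7},{"slide": [-31.8,21.6,0],"dr": [0,0,0],"gripper": 0.7},{"slide": [-31.8,21.6,0],"dr": [0,0,0],"gripper": 0.7},{"slide": [-31.8,21.6,0],"dr": [0,0,0],"gripper": 0.7},{"slide": [-31.8,21.6,20],"dr": [0,0,0],"gripper": 0.7},{"slide": [-31.8,21.6,30],"dr": [0,0,0],"gripper": 0.7},{"slide": [0,0,30],"dr": [0,0,0],"gripper": 0.7},{"slide": [0,0,30],"dr": [0,0,0],"gripper": 0.7},{"slide": [0,0,15],"dr": [0,0,0],"gripper": 0.7},{"slide": [0,0,8],"dr": [0,0,0],"gripper": 0.7},{"slide": [0,0,3],"dr": [0,0,0],"gripper": 0.7},{"slide": [0,0,0],"dr": [0,0,0],"gripper": 0.7},{"slide": [0,0,0],"dr": [0,0,0],"gripper": 0.3},{"slide": [0,0,0],"dr": [0,0,0],"gripper": 0.3},{"slide": [0,0,0],"dr": [0,0,0],"gripper": 0.1},{"slide": [0,0,0],"dr": [0,0,0],"gripper": 0.1},{"slide": [0,0,0],"dr": [0,0,0],"gripper": 0.1},{"slide": [0,0,0],"dr": [0,0,0],"gripper": 0.1}])

```text
time: 24.02
position: [461.3, 415.8, 6.0]
eef_rot: [[0.07, -0.998, 0.002], [-0.998, -0.07, 0.001], [-0.001, -0.002, -1.0]]
wrist_force: [-1.9, 0.1, 5.5]
opening: 58.1
```

Run:
```python
from h import *
go([558,98,80],-93.2)
```

```text
t 24.02 p [461.3, 415.8, 6.0] yaw -85.97 tilt [-0.001, -0.002, -1.0] F [-1.9, 0.1, 5.5] open 58.1 j [1.06, 0.18, -0.18, 0.0, -1.21, -0.99]
turn dz 0.126 slide [311.9, -114.3, -74.0]
```

>>> arm_command(rows=[{"slide": [0,0,-15],"dr": [0,0,0],"gripper": 0.1},{"slide": [0,0,-30],"dr": [0,0,0],"gripper": 0.1},{"slide": [0,0,-30],"dr": [0,0,0.126],"gripper": 0.1},{"slide": [15,-6,0],"dr": [0,0,0],"gripper": 0.1},{"slide": [33,-12,0],"dr": [0,0,0],"gripper": 0.1},{"slide": [33,-12,0],"dr": [0,0,0],"gripper": 0.1},{"slide": [33,-12,0],"dr": [0,0,0],"gripper": 0.1},{"slide": [33,-12,0],"dr": [0,0,0],"gripper": 0.1},{"slide": [33,-12,0],"dr": [0,0,0],"gripper": 0.1},{"slide": [33,-12,0],"dr": [0,0,0],"gripper": 0.1},{"slide": [33,-12,0],"dr": [0,0,0],"gripper": 0.1},{"slide": [33,-12,0],"dr": [0,0,0],"gripper": 0.1},{"slide": [33,-12,0],"dr": [0,0,0],"gripper": 0.1},{"slide": [0,0,10],"dr": [0,0,0],"gripper": 0.1},{"slide": [0,0,8],"dr": [0,0,0],"gripper": 0.1},{"slide": [0,0,0],"dr": [0,0,0],"gripper": 0.1}])

```text
time: 26.02
position: [555.9, 97.3, 59.8]
eef_rot: [[-0.055, -0.998, -0.003], [-0.998, 0.055, -0.001], [0.001, 0.003, -1.0]]
wrist_force: [0.1, -1.2, -3.5]
opening: 58.4
```

Run:
```python
from h import *
go([569,91,55.7],-93.2)
```

```text
t 26.02 p [555.9, 97.3, 59.8] yaw -93.14 tilt [0.001, 0.003, -1.0] F [0.1, -1.2, -3.5] open 58.4 j [0.53, -0.0, -0.27, -0.0, -1.3, -0.58]
turn dz 0.001 slide [5.6, -13.4, 4.1]
```

>>> arm_command(rows=[{"slide": [0,0,3],"dr": [0,0,0],"gripper": 0.1},{"slide": [0,0,2],"dr": [0,0,0],"gripper": 0.1},{"slide": [0,-4,0],"dr": [0,0,0],"gripper": 0.1},{"slide": [0,-4,0],"dr": [0,0,0],"gripper": 0.1},{"slide": [0,-2,0],"dr": [0,0,0],"gripper": 0.1},{"slide": [0,0,0],"dr": [0,0,0],"gripper": 0.1}])

```text
time: 26.78
position: [567.3, 96.5, 56.6]
eef_rot: [[-0.056, -0.998, -0.0], [-0.998, 0.056, -0.0], [0.0, 0.0, -1.0]]
wrist_force: [-0.3, -0.1, -3.4]
opening: 58.3
```

>>> arm_command(rows=[{"slide": [2,0,0],"dr": [0,0,0],"gripper": 0.1},{"slide": [1,0,0],"dr": [0,0,0],"gripper": 0.1},{"slide": [0,-1,0],"dr": [0,0,0],"gripper": 0.1},{"slide": [0,0,0],"dr": [0,0,0],"gripper": 0.1}])

```text
time: 27.28
position: [568.0, 93.6, 56.7]
eef_rot: [[-0.056, -0.998, 0.0], [-0.998, 0.056, -0.0], [0.0, -0.0, -1.0]]
wrist_force: [0.9, 0.9, -3.9]
opening: 58.8
```

>>> arm_command(rows=[{"slide": [0,0,0.8],"dr": [0,0,0],"gripper": 0.1},{"slide": [0,-1,0],"dr": [0,0,0],"gripper": 0.1},{"slide": [0,-1,0],"dr": [0,0,0],"gripper": 0.1},{"slide": [1,0,0],"dr": [0,0,0],"gripper": 0.1},{"slide": [0,0,0],"dr": [0,0,0],"gripper": 0.1}])

```text
time: 27.9
position: [569.7, 93.3, 56.1]
eef_rot: [[-0.055, -0.998, -0.0], [-0.998, 0.055, 0.001], [-0.001, 0.0, -1.0]]
wrist_force: [-4.1, 3.4, -0.4]
opening: 58.7
```

>>> arm_command(rows=[{"slide": [1,0,0],"dr": [0,0,0],"gripper": 0.1},{"slide": [1,0,0],"dr": [0,0,0],"gripper": 0.1},{"slide": [0,0,0],"dr": [0,0,0],"gripper": 0.1}])

```text
time: 28.28
position: [569.6, 91.5, 56.1]
eef_rot: [[-0.055, -0.998, 0.0], [-0.998, 0.055, 0.002], [-0.002, 0.0, -1.0]]
wrist_force: [-3.4, 5.0, -0.1]
opening: 58.4
```

>>> arm_command(rows=[{"slide": [1,0,0],"dr": [0,0,0],"gripper": 0.1},{"slide": [1,0,0],"dr": [0,0,0],"gripper": 0.1},{"slide": [0,-1,0],"dr": [0,0,0],"gripper": 0.1},{"slide": [0,0,0],"dr": [0,0,0],"gripper": 0.1}])

```text
time: 28.78
position: [569.6, 90.0, 56.1]
eef_rot: [[-0.055, -0.998, -0.002], [-0.998, 0.055, 0.002], [-0.002, 0.002, -1.0]]
wrist_force: [-10.5, 5.8, 3.6]
opening: 58.6
```

>>> arm_command(rows=[{"slide": [1,0,0],"dr": [0,0,0],"gripper": 0.1},{"slide": [1,0,0],"dr": [0,0,0],"gripper": 0.1},{"slide": [0,0,0],"dr": [0,0,0],"gripper": 0.1}])

```text
time: 29.15
position: [569.5, 89.3, 56.1]
eef_rot: [[-0.054, -0.999, -0.001], [-0.999, 0.054, 0.004], [-0.004, 0.002, -1.0]]
wrist_force: [-11.2, 11.1, 3.0]
opening: 58.5
```

Now firm contact, so I'll release, retreat and check.

>>> arm_command(rows=[{"slide": [1,0,0],"dr": [0,0,0],"gripper": 0.1},{"slide": [0,0,0],"dr": [0,0,0],"gripper": 0.1},{"slide": [-2,1.5,0],"dr": [0,0,0],"gripper": 0.1},{"slide": [0,0,0],"dr": [0,0,0],"gripper": 0.45},{"slide": [0,0,0],"dr": [0,0,0],"gripper": 0.6},{"slide": [0,0,0],"dr": [0,0,0],"gripper": 0.7},{"slide": [0,0,0],"dr": [0,0,0],"gripper": 0.7},{"slide": [0,0,-15],"dr": [0,0,0],"gripper": 0.7},{"slide": [0,0,-30],"dr": [0,0,0],"gripper": 0.7},{"slide": [0,0,-40],"dr": [0,0,0],"gripper": 0.3},{"slide": [-40,0,0],"dr": [0,0,0],"gripper": -0.2},{"slide": [-50,0,0],"dr": [0,0,0],"gripper": -1},{"slide": [-50,0,0],"dr": [0,0,0],"gripper": -1},{"slide": [-20,0,0],"dr": [0,0,0],"gripper": -1},{"slide": [0,0,0],"dr": [0,0,0],"gripper": -1},{"slide": [0,0,0],"dr": [0,0,0],"gripper": -1}])

```text
time: 31.15
position: [578.2, 246.4, 141.3]
eef_rot: [[-0.057, -0.998, 0.0], [-0.998, 0.057, -0.0], [0.0, -0.0, -1.0]]
wrist_force: [-0.2, -0.2, 0.9]
opening: -0.0
```

Run:
```python
from m import *
f=imaging.grab_frame("top"); [print(b) for b in bars(f,.2)]
g=imaging.grab_frame("scene"); [print(b) for b in bars(g,.2)]
a=cv2.resize(f["pixels"][150:240,270:390,::-1],(600,450),interpolation=cv2.INTER_CUBIC);b=cv2.resize(g["pixels"][190:280,240:360,::-1],(600,450),interpolation=cv2.INTER_CUBIC)
cv2.imwrite("pics/g.png",cv2.resize(np.hstack([a,b]),(800,300),interpolation=cv2.INTER_AREA)); st()
```

```text
(0.71, [564.4, 38.5], np.float64(76.8), [59.5, 23.9], -2.8)
(0.5, [565.9, 64.5], np.float64(77.4), [59.5, 25.9], -3.7)
(0.5, [566.4, -31.4], np.float64(115.6), [12.9, 10.2], 3.2)
(0.48, [565.7, 88.5], np.float64(77.4), [57.5, 24.9], -3.3)
(0.83, [565.3, 34.5], np.float64(74.7), [60.3, 26.2], -6.3)
(0.64, [567.8, 83.5], np.float64(75.1), [59.8, 30.6], -3.6)
(0.49, [566.8, 61.6], np.float64(75.0), [60.6, 27.3], 0.8)
t 31.35 p [578.2, 246.3, 141.2] yaw -93.28 tilt [-0.0, -0.0, -1.0] F [-0.1, -0.9, -0.4] open -0.2 j [0.72, 0.12, 0.01, 0.0, -1.46, -0.78]
```

View pics/g.png

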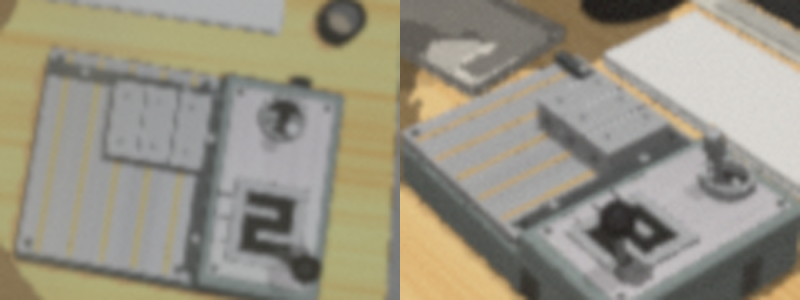

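>>> arm_command(rows=[{"slide": [40,1,0],"dr": [0,0,0],"gripper": -1},{"slide": [40,1,0],"dr": [0,0,0],"gripper": -1},{"slide": [22,0,20],"dr": [0,0,0],"gripper": -1},{"slide": [8,0,30],"dr": [0,0,0],"gripper": -1},{"slide": [0,0,20],"dr": [0,0,0],"gripper": -1},{"slide": [0,0,10],"dr": [0,0,0],"gripper": -1},{"slide": [9,0,0],"dr": [0,0,0],"gripper": -1},{"slide": [5,0,0],"dr": [0,0,0],"gripper": -1},{"slide": [2,0,0],"dr": [0,0,0],"gripper": -1},{"slide": [0,0,0],"dr": [0,0,0],"gripper": -1}])

```text
time: 32.6
position: [569.3, 121.6, 61.4]
eef_rot: [[-0.056, -0.998, 0.001], [-0.998, 0.056, 0.0], [-0.0, -0.001, -1.0]]
wrist_force: [0.2, 0.7, 0.6]
opening: -0.2
```

>>> arm_command(rows=[{"slide": [4,0,0],"dr": [0,0,0],"gripper": -1},{"slide": [3,0,0],"dr": [0,0,0],"gripper": -1},{"slide": [2,0,0],"dr": [0,0,0],"gripper": -1},{"slide": [0,0,0],"dr": [0,0,0],"gripper": -1}])

```text
time: 33.1
position: [568.5, 112.4, 60.8]
eef_rot: [[-0.056, -0.998, 0.0], [-0.998, 0.056, -0.0], [0.0, -0.0, -1.0]]
wrist_force: [0.9, 0.1, 0.0]
opening: 0.4
```

>>> arm_command(rows=[{"slide": [1,0,0],"dr": [0,0,0],"gripper": -1},{"slide": [1,0,0],"dr": [0,0,0],"gripper": -1},{"slide": [0,0,0],"dr": [0,0,0],"gripper": -1}])

```text
time: 33.48
position: [568.5, 111.2, 60.8]
eef_rot: [[-0.056, -0.998, 0.001], [-0.998, 0.056, 0.001], [-0.001, -0.0, -1.0]]
wrist_force: [1.0, 4.8, -1.2]
opening: 0.1
```

>>> arm_command(rows=[{"slide": [1,0,0],"dr": [0,0,0],"gripper": -1},{"slide": [1,0,0],"dr": [0,0,0],"gripper": -1},{"slide": [0,0,0],"dr": [0,0,0],"gripper": -1}])

```text
time: 33.85
position: [568.8, 111.0, 60.9]
eef_rot: [[-0.055, -0.998, 0.002], [-0.998, 0.055, 0.004], [-0.004, -0.002, -1.0]]
wrist_force: [1.8, 9.8, -0.9]
opening: -0.1
```

>>> arm_command(rows=[{"slide": [-8,0,0],"dr": [0,0,0],"gripper": -1},{"slide": [-8,5,0],"dr": [0,0,0],"gripper": -1},{"slide": [0,30,0],"dr": [0,0,0],"gripper": -1},{"slide": [0,30,0],"dr": [0,0,0],"gripper": -1},{"slide": [25,0,0],"dr": [0,0,0],"gripper": -1},{"slide": [30,0,0],"dr": [0,0,0],"gripper": -1},{"slide": [26,0,0],"dr": [0,0,0],"gripper": -1},{"slide": [0,-5,0],"dr": [0,0,0],"gripper": -1},{"slide": [0,0,0],"dr": [0,0,0],"gripper": -1}])

```text
time: 34.98
position: [504.9, 47.2, 60.8]
eef_rot: [[-0.056, -0.998, -0.0], [-0.998, 0.056, -0.0], [0.0, 0.0, -1.0]]
wrist_force: [-0.5, 0.8, -0.7]
opening: -0.1
```

>>> arm_command(rows=[{"slide": [0,-6,0],"dr": [0,0,0],"gripper": -1},{"slide": [0,-4,0],"dr": [0,0,0],"gripper": -1},{"slide": [0,-3,0],"dr": [0,0,0],"gripper": -1},{"slide": [0,-2,0],"dr": [0,0,0],"gripper": -1},{"slide": [0,0,0],"dr": [0,0,0],"gripper": -1}])

```text
time: 35.6
position: [519.8, 46.2, 60.7]
eef_rot: [[-0.056, -0.998, -0.0], [-0.998, 0.056, -0.0], [0.0, 0.0, -1.0]]
wrist_force: [0.5, -1.1, -0.4]
opening: 0.0
```

>>> arm_command(rows=[{"slide": [0,-2,0],"dr": [0,0,0],"gripper": -1},{"slide": [0,-1,0],"dr": [0,0,0],"gripper": -1},{"slide": [0,0,0],"dr": [0,0,0],"gripper": -1}])

```text
time: 35.98
position: [522.7, 46.0, 60.8]
eef_rot: [[-0.056, -0.998, -0.0], [-0.998, 0.056, -0.0], [0.0, -0.0, -1.0]]
wrist_force: [0.0, -0.4, -0.5]
opening: -0.3
```

>>> arm_command(rows=[{"slide": [0,-2,0],"dr": [0,0,0],"gripper": -1},{"slide": [0,-2,0],"dr": [0,0,0],"gripper": -1},{"slide": [0,0,0],"dr": [0,0,0],"gripper": -1}])

```text
time: 36.35
position: [523.6, 45.8, 60.7]
eef_rot: [[-0.056, -0.998, -0.007], [-0.998, 0.056, -0.001], [0.001, 0.007, -1.0]]
wrist_force: [-18.0, 3.5, 9.9]
opening: 0.1
```

>>> arm_command(rows=[{"slide": [0,-2,0],"dr": [0,0,0],"gripper": -1},{"slide": [0,-1,0],"dr": [0,0,0],"gripper": -1},{"slide": [0,0,0],"dr": [0,0,0],"gripper": -1}])

```text
time: 36.72
position: [523.9, 45.7, 60.6]
eef_rot: [[-0.055, -0.998, -0.013], [-0.998, 0.055, -0.001], [0.002, 0.013, -1.0]]
wrist_force: [-32.2, 6.3, 19.0]
opening: -0.1
```

>>> arm_command(rows=[{"slide": [0,6,0],"dr": [0,0,0],"gripper": -1},{"slide": [0,6,0],"dr": [0,0,0],"gripper": -1},{"slide": [-15,0,0],"dr": [0,0,0],"gripper": -1},{"slide": [-15,0,0],"dr": [0,0,0],"gripper": -1},{"slide": [0,-4,0],"dr": [0,0,0],"gripper": -1},{"slide": [0,-3,0],"dr": [0,0,0],"gripper": -1},{"slide": [0,-2,0],"dr": [0,0,0],"gripper": -1},{"slide": [0,0,0],"dr": [0,0,0],"gripper": -1}])

```text
time: 37.72
position: [525.5, 76.6, 60.5]
eef_rot: [[-0.055, -0.998, -0.007], [-0.998, 0.055, 0.001], [-0.0, 0.007, -1.0]]
wrist_force: [-19.2, 6.3, 11.7]
opening: -0.1
```

Run:
```python
from h import *
st()
```

```text
t 37.73 p [525.5, 76.6, 60.5] yaw -93.18 tilt [-0.0, 0.007, -1.0] F [-19.2, 6.3, 11.7] open -0.1 j [0.52, -0.09, -0.35, -0.0, -1.31, -0.58]
```

Bars confirmed flush by contact (525.5/523.7 gives yaw −3.2°). Now the toggle.

>>> arm_command(rows=[{"slide": [0,6,0],"dr": [0,0,0],"gripper": -1},{"slide": [0,6,-10],"dr": [0,0,0],"gripper": -1},{"slide": [0,0,-40],"dr": [0,0,0],"gripper": -1},{"slide": [0,0,-50],"dr": [0,0,0],"gripper": -0.1},{"slide": [0,0,0],"dr": [0,0,-0.175],"gripper": -0.1},{"slide": [0,0,0],"dr": [0,0,-0.175],"gripper": -0.1},{"slide": [0,0,0],"dr": [0,0,-0.175],"gripper": -0.1},{"slide": [0,0,0],"dr": [0,0,-0.175],"gripper": -0.1},{"slide": [0,0,0],"dr": [0,0,-0.175],"gripper": -0.1},{"slide": [0,0,0],"dr": [0,0,-0.175],"gripper": -0.1},{"slide": [0,0,0],"dr": [0,0,-0.175],"gripper": -0.1},{"slide": [0,0,0],"dr": [0,0,-0.175],"gripper": -0.1},{"slide": [0,0,0],"dr": [0,0,-0.171],"gripper": -0.1},{"slide": [0,0,0],"dr": [0,0,0],"gripper": -0.1}])

```text
time: 39.48
position: [516.6, 76.2, 161.5]
eef_rot: [[0.998, -0.058, 0.001], [-0.058, -0.998, -0.0], [0.001, 0.0, -1.0]]
wrist_force: [-0.3, -0.8, 0.5]
opening: 38.5
```

Run:
```python
from h import *
go([569.2,-32.7,130],-3.2)
for n in("scene","top"):
    f=imaging.grab_frame(n); p,u,v=cloud(f)
    m=(abs(p[:,0]-568)<20)&(abs(p[:,1]+33)<22)&(p[:,2]>85)&(p[:,2]<135)
    q=p[m]; print(n,len(q)); 
    for lo in range(85,130,8):
        w=q[(q[:,2]>=lo)&(q[:,2]<lo+8)]
        if len(w): print(lo,len(w),w.mean(0).round(1),(w.max(0)-w.min(0)).round(1))
```

```text
t 39.48 p [516.6, 76.2, 161.5] yaw -3.3 tilt [0.001, 0.0, -1.0] F [-0.3, -0.8, 0.5] open 38.5 j [0.53, -0.17, -0.24, 0.0, -1.5, 0.98]
turn dz -0.002 slide [58.6, 105.8, 31.5]
scene 66
85 5 [570.8 -37.9  90.7] [7.3 3.7 4.9]
93 13 [568.6 -37.9  97.4] [10.6 12.2  7.1]
101 16 [565.7 -37.9 104.6] [12.1  9.9  7.1]
109 32 [565.8 -36.4 113.3] [11.5 13.1  7.5]
top 11
109 8 [562.  -32.9 113.4] [5.1 6.6 6.3]
117 3 [567.2 -35.5 117.9] [5.  0.4 0.9]
```

>>> arm_command(rows=[{"slide": [15,26,0],"dr": [0,0,0],"gripper": -0.1},{"slide": [15,27,0],"dr": [0,0,0],"gripper": -0.1},{"slide": [15,27,0],"dr": [0,0,0],"gripper": -0.1},{"slide": [13.6,25.8,0],"dr": [0,0,0],"gripper": -0.1},{"slide": [0,0,15],"dr": [0,0,0],"gripper": -0.1},{"slide": [0,0,25],"dr": [0,0,0],"gripper": -0.1},{"slide": [0,0,20],"dr": [0,0,0],"gripper": -0.1},{"slide": [0,0,12],"dr": [0,0,0],"gripper": -0.1},{"slide": [0,0,5],"dr": [0,0,0],"gripper": -0.1},{"slide": [0,0,0],"dr": [0,0,0],"gripper": -0.1},{"slide": [0,0,0],"dr": [0,0,0],"gripper": -0.1}])

```text
time: 40.95
position: [569.5, -32.4, 84.8]
eef_rot: [[0.998, -0.056, 0.001], [-0.056, -0.998, 0.0], [0.001, -0.0, -1.0]]
wrist_force: [0.7, 0.2, -0.5]
opening: 38.6
```

Run:
```python
from h import *
go([569.2,-32.7,84.2],-3.2)
f=imaging.grab_frame("scene"); save(f,"pics/i.png",(280,190,380,265),6)
```

```text
t 40.95 p [569.5, -32.4, 84.8] yaw -3.19 tilt [0.001, -0.0, -1.0] F [0.7, 0.2, -0.5] open 38.6 j [0.3, -0.01, -0.23, 0.0, -1.35, 1.22]
turn dz 0.0 slide [-0.3, 0.3, 0.6]
```

View pics/i.png

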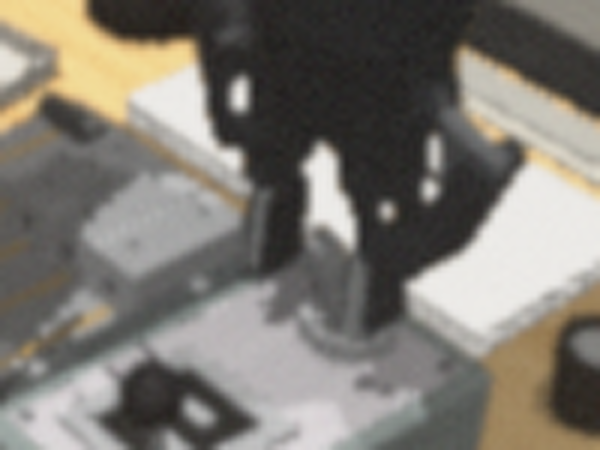

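The toggle grip is between the fingers at (330,265), so I'll close on it.

>>> arm_command(rows=[{"slide": [0,0,0],"dr": [0,0,0],"gripper": -0.4},{"slide": [0,0,0],"dr": [0,0,0],"gripper": -0.8},{"slide": [0,0,0],"dr": [0,0,0],"gripper": -0.9},{"slide": [0,0,0],"dr": [0,0,0],"gripper": -0.9},{"slide": [0,0,0],"dr": [0,0,0],"gripper": -0.9}], force=50)

```text
time: 41.62
position: [569.1, -32.6, 84.3]
eef_rot: [[0.998, -0.056, 0.001], [-0.056, -0.998, -0.0], [0.001, 0.0, -1.0]]
wrist_force: [-1.3, -0.5, 2.8]
opening: 12.4
```

>>> arm_command(rows=[{"slide": [-0.9,0,-3],"dr": [0,0,0],"gripper": -0.9},{"slide": [-0.9,0,-3],"dr": [0,0,0],"gripper": -0.9},{"slide": [-1,0,-3.2],"dr": [0,0,0],"gripper": -0.9},{"slide": [0,0,0],"dr": [0,0,0],"gripper": -0.9}])

```text
time: 42.12
position: [566.0, -32.4, 92.7]
eef_rot: [[0.998, -0.056, -0.001], [-0.056, -0.998, -0.0], [-0.001, 0.0, -1.0]]
wrist_force: [4.0, -2.1, -6.5]
opening: 12.7
```

>>> arm_command(rows=[{"slide": [6.9,0,-2],"dr": [0,0,0],"gripper": -0.9},{"slide": [7.1,0,-1.1],"dr": [0,0,0],"gripper": -0.9},{"slide": [7.1,0,-0.4],"dr": [0,0,0],"gripper": -0.9},{"slide": [0,0,0],"dr": [0,0,0],"gripper": -0.9}])

```text
time: 42.62
position: [587.4, -33.6, 95.9]
eef_rot: [[0.998, -0.056, -0.001], [-0.056, -0.998, -0.0], [-0.001, 0.0, -1.0]]
wrist_force: [-3.0, -0.7, -7.6]
opening: 12.5
```

>>> arm_command(rows=[{"slide": [7.1,0,0.4],"dr": [0,0,0],"gripper": -0.9},{"slide": [7.1,0,1.1],"dr": [0,0,0],"gripper": -0.9},{"slide": [6.9,0,1.8],"dr": [0,0,0],"gripper": -0.9},{"slide": [0,0,0],"dr": [0,0,0],"gripper": -0.9}])

```text
time: 43.12
position: [608.6, -34.9, 93.2]
eef_rot: [[0.998, -0.056, -0.0], [-0.056, -0.998, -0.0], [-0.0, 0.0, -1.0]]
wrist_force: [-3.6, -0.9, -6.5]
opening: 12.0
```

>>> arm_command(rows=[{"slide": [-1.2,0,4],"dr": [0,0,0],"gripper": -0.9},{"slide": [-1.2,0,4],"dr": [0,0,0],"gripper": -0.9},{"slide": [0,0,0],"dr": [0,0,0],"gripper": -0.9},{"slide": [0,0,0],"dr": [0,0,0],"gripper": -0.5},{"slide": [0,0,0],"dr": [0,0,0],"gripper": -0.1},{"slide": [0,0,0],"dr": [0,0,0],"gripper": -0.1},{"slide": [0,0,-15],"dr": [0,0,0],"gripper": -0.1},{"slide": [0,0,-30],"dr": [0,0,0],"gripper": -0.1},{"slide": [0,0,-25],"dr": [0,0,0],"gripper": -0.1},{"slide": [-25,0,0],"dr": [0,0,0],"gripper": -0.1},{"slide": [-45,0,0],"dr": [0,0,0],"gripper": -0.1},{"slide": [-25,0,0],"dr": [0,0,0],"gripper": -0.1},{"slide": [0,0,0],"dr": [0,0,0],"gripper": -0.1}])

```text
time: 44.75
position: [510.7, -29.1, 157.3]
eef_rot: [[0.998, -0.055, 0.003], [-0.055, -0.998, 0.001], [0.003, -0.001, -1.0]]
wrist_force: [0.5, 0.3, 0.5]
opening: 38.8
```

Run:
```python
from h import *
c,s=np.cos(np.radians(-3.2)),np.sin(np.radians(-3.2))
def K(st_,sd): 
    P=np.array([-30+116*np.sin(st_),-72.5+116*np.cos(st_)*np.sin(sd),4+116*np.cos(st_)*np.cos(sd)])
    return np.array([536.6+c*P[0]-s*P[1],41.7+s*P[0]+c*P[1],P[2]]).round(1)
W=[(-.31,-.23),(-.31,.23),(0,.23),(0,-.23),(.31,-.23),(.31,.23)]
for w in W: print(w,K(*w))
go(K(*W[0])+[0,0,40],-3.2)
for n in("scene","top"):
    f=imaging.grab_frame(n); p,u,v=cloud(f)
    m=(abs(p[:,0]-463)<20)&(abs(p[:,1]+52)<22)&(p[:,2]>98)&(p[:,2]<135); q=p[m]; print(n,len(q),q.mean(0).round(1),q.min(0).round(),q.max(0).round())
    m=(abs(p[:,0]-590)<40)&(abs(p[:,1]+33)<18)&(p[:,2]>95)&(p[:,2]<125); q=p[m]; print("tog",len(q),q.mean(0).round(1) if len(q) else 0)
    if n=="scene": save(f,"pics/j.png",(240,190,400,310),5)
```

```text
(-0.31, -0.23) [465.9 -52.2 111.6]
(-0.31, 0.23) [468.7  -1.9 111.6]
(0, 0.23) [504.1  -2.6 116.9]
(0, -0.23) [501.1 -55.4 116.9]
(0.31, -0.23) [536.5 -56.1 111.6]
(0.31, 0.23) [539.3  -5.8 111.6]
t 44.75 p [510.7, -29.1, 157.3] yaw -3.16 tilt [0.003, -0.001, -1.0] F [0.5, 0.3, 0.5] open 38.8 j [0.34, -0.2, -0.27, 0.0, -1.49, 1.18]
turn dz 0.001 slide [-43.4, 25.5, 5.7]
scene 105 [460.1 -55.5 116.9] [453. -63. 103.] [470. -44. 124.]
tog 66 [603.7 -38.9 106.5]
top 68 [461.6 -47.9 120.1] [452. -58. 111.] [472. -39. 127.]
tog 0 0
```

View pics/j.png

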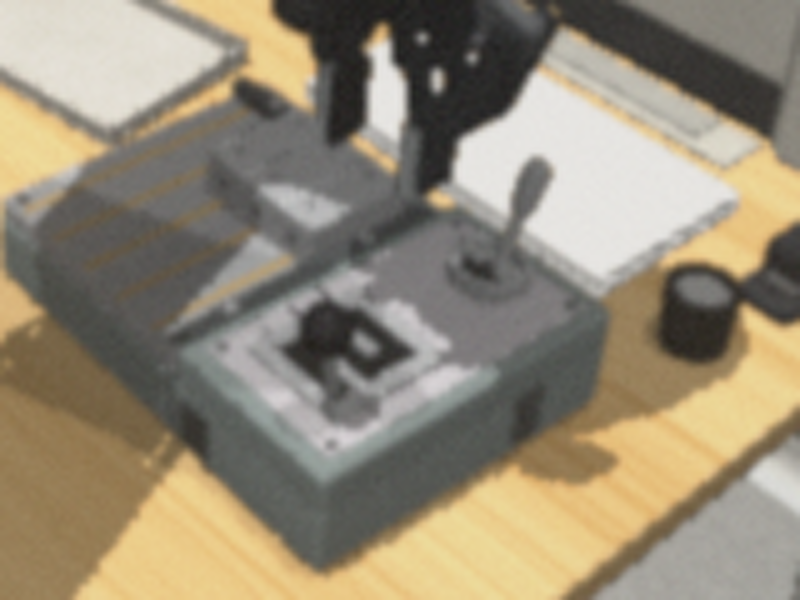

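>>> arm_command(rows=[{"slide": [-15,10,0],"dr": [0,0,0],"gripper": 0.1},{"slide": [-29,15.5,0],"dr": [0,0,0],"gripper": 0.1},{"slide": [0,0,0],"dr": [0,0,0],"gripper": 0.1},{"slide": [0,0,20],"dr": [0,0,0],"gripper": 0.1},{"slide": [0,0,20],"dr": [0,0,0],"gripper": 0.1},{"slide": [0,0,15],"dr": [0,0,0],"gripper": 0.1},{"slide": [0,0,9.5],"dr": [0,0,0],"gripper": 0.1},{"slide": [0,0,0],"dr": [0,0,0],"gripper": -0.3},{"slide": [0,0,0],"dr": [0,0,0],"gripper": -0.6},{"slide": [0,0,0],"dr": [0,0,0],"gripper": -0.7},{"slide": [0,0,0],"dr": [0,0,0],"gripper": -0.7},{"slide": [0,0,0],"dr": [0,0,0],"gripper": -0.7}], force=35)

```text
time: 46.35
position: [465.9, -52.2, 91.0]
eef_rot: [[0.998, -0.056, 0.001], [-0.056, -0.998, 0.0], [0.001, -0.0, -1.0]]
wrist_force: [1.4, -0.7, -1.2]
opening: 19.9
```

Run:
```python
from h import *
st()
f=imaging.grab_frame("scene"); save(f,"pics/k.png",(260,200,360,275),6)
```

```text
t 46.35 p [465.9, -52.2, 91.0] yaw -3.2 tilt [0.001, -0.0, -1.0] F [1.4, -0.7, -1.2] open 19.9 j [0.32, -0.3, -0.48, 0.0, -1.39, 1.19]
```

View pics/k.png

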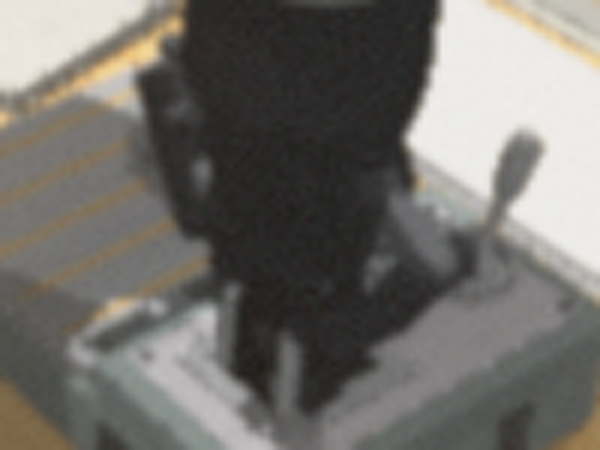

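>>> arm_command(rows=[{"slide": [0,-10,-1.9],"dr": [0,0,0],"gripper": -0.7},{"slide": [0,-10.1,-0.9],"dr": [0,0,0],"gripper": -0.7},{"slide": [0,-10.2,0],"dr": [0,0,0],"gripper": -0.7},{"slide": [0,-10.1,0.9],"dr": [0,0,0],"gripper": -0.7},{"slide": [0,-10,1.9],"dr": [0,0,0],"gripper": -0.7},{"slide": [0,0,0],"dr": [0,0,0],"gripper": -0.7}])

```text
time: 47.15
position: [469.0, -0.7, 91.3]
eef_rot: [[0.999, -0.054, 0.001], [-0.054, -0.999, 0.001], [0.001, -0.001, -1.0]]
wrist_force: [-1.1, 0.3, 5.6]
opening: 19.7
```

>>> arm_command(rows=[{"slide": [8.7,0,-2.3],"dr": [0,0,0],"gripper": -0.7},{"slide": [8.8,-0.5,-1.7],"dr": [0,0,0],"gripper": -0.7},{"slide": [8.9,-0.5,-1],"dr": [0,0,0],"gripper": -0.7},{"slide": [9,0,-0.4],"dr": [0,0,0],"gripper": -0.7},{"slide": [0,0,0],"dr": [0,0,0],"gripper": -0.7}])

```text
time: 47.78
position: [504.7, -2.3, 96.2]
eef_rot: [[0.998, -0.056, 0.001], [-0.056, -0.998, 0.001], [0.001, -0.001, -1.0]]
wrist_force: [0.1, 1.8, 5.4]
opening: 19.8
```

>>> arm_command(rows=[{"slide": [0,10.5,-2],"dr": [0,0,0],"gripper": -0.7},{"slide": [0,10.6,-0.9],"dr": [0,0,0],"gripper": -0.7},{"slide": [0,10.6,0],"dr": [0,0,0],"gripper": -0.7},{"slide": [0,10.6,0.9],"dr": [0,0,0],"gripper": -0.7},{"slide": [0,10.5,2],"dr": [0,0,0],"gripper": -0.7},{"slide": [0,0,0],"dr": [0,0,0],"gripper": -0.7}])

```text
time: 48.52
position: [500.8, -56.7, 95.9]
eef_rot: [[0.998, -0.057, -0.0], [-0.057, -0.998, -0.001], [-0.0, 0.001, -1.0]]
wrist_force: [1.3, -0.7, 3.0]
opening: 19.8
```

>>> arm_command(rows=[{"slide": [9,0,0.4],"dr": [0,0,0],"gripper": -0.7},{"slide": [8.9,0,1],"dr": [0,0,0],"gripper": -0.7},{"slide": [8.8,-0.5,1.7],"dr": [0,0,0],"gripper": -0.7},{"slide": [8.7,-0.5,2.3],"dr": [0,0,0],"gripper": -0.7},{"slide": [0,0,0],"dr": [0,0,0],"gripper": -0.7}])

```text
time: 49.15
position: [537.1, -56.6, 90.3]
eef_rot: [[0.998, -0.056, -0.0], [-0.056, -0.998, -0.0], [-0.0, 0.0, -1.0]]
wrist_force: [0.6, -1.9, 3.7]
opening: 19.7
```

>>> arm_command(rows=[{"slide": [0,-10,-1.9],"dr": [0,0,0],"gripper": -0.7},{"slide": [0,-10.1,-0.9],"dr": [0,0,0],"gripper": -0.7},{"slide": [0,-10.2,0],"dr": [0,0,0],"gripper": -0.7},{"slide": [0,-10.1,0.9],"dr": [0,0,0],"gripper": -0.7},{"slide": [0,-11,1.9],"dr": [0,0,0],"gripper": -0.7},{"slide": [0,0,0],"dr": [0,0,0],"gripper": -0.7},{"slide": [0,0,0],"dr": [0,0,0],"gripper": -0.7}])

```text
time: 50.02
position: [539.8, -4.0, 91.1]
eef_rot: [[0.999, -0.055, 0.002], [-0.055, -0.999, 0.001], [0.001, -0.001, -1.0]]
wrist_force: [0.7, 0.1, 4.5]
opening: 19.8
```

>>> arm_command(rows=[{"slide": [0,-1.5,0.3],"dr": [0,0,0],"gripper": -0.7},{"slide": [0,-1,0.2],"dr": [0,0,0],"gripper": -0.7},{"slide": [0,0,0],"dr": [0,0,0],"gripper": -0.7},{"slide": [0,0,0],"dr": [0,0,0],"gripper": -0.7},{"slide": [0,0,0],"dr": [0,0,0],"gripper": -0.7},{"slide": [0,0,0],"dr": [0,0,0],"gripper": -0.7},{"slide": [0,0,0],"dr": [0,0,0],"gripper": -0.7},{"slide": [0,0,0],"dr": [0,0,0],"gripper": -0.7},{"slide": [0,0,0],"dr": [0,0,0],"gripper": -0.7},{"slide": [0,0,0],"dr": [0,0,0],"gripper": -0.7},{"slide": [0,0,0],"dr": [0,0,0],"gripper": -0.7},{"slide": [0,0,0],"dr": [0,0,0],"gripper": -0.7},{"slide": [0,0,0],"dr": [0,0,0],"gripper": -0.7},{"slide": [0,0,0],"dr": [0,0,0],"gripper": -0.7}])

```text
time: 51.78
position: [539.8, -2.4, 90.7]
eef_rot: [[0.998, -0.055, 0.001], [-0.055, -0.998, -0.0], [0.001, 0.0, -1.0]]
wrist_force: [0.8, -2.1, 6.4]
opening: 19.8
```

Run:
```python
from h import *
st()
f=imaging.grab_frame("scene"); save(f,"pics/l.png",(240,180,400,300),5)
```

```text
t 51.77 p [539.8, -2.4, 90.7] yaw -3.17 tilt [0.001, 0.0, -1.0] F [0.8, -2.1, 6.4] open 19.8 j [0.37, -0.09, -0.3, 0.0, -1.36, 1.15]
```

View pics/l.png

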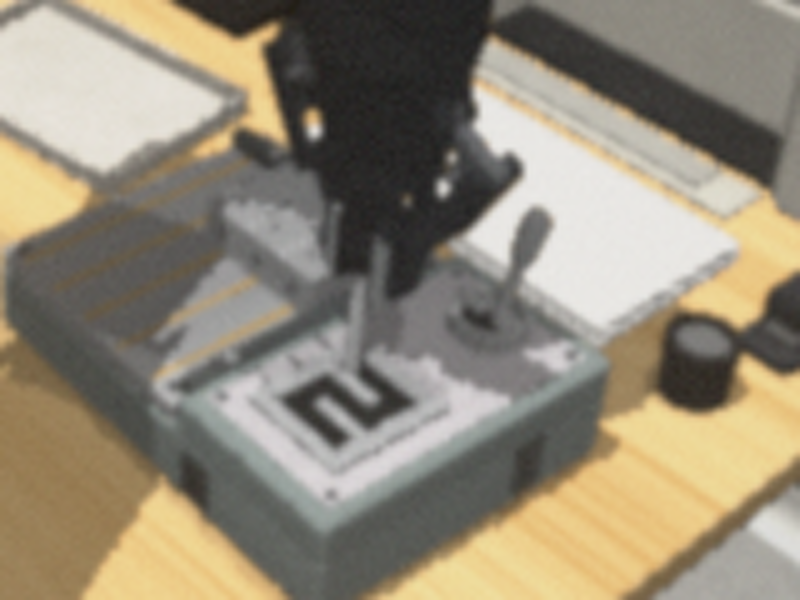

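The rod at (360,330) is in the far row at its left end, the toggle is on and the bars are in place. Working the lever back now.

>>> arm_command(rows=[{"slide": [0,11,-2],"dr": [0,0,0],"gripper": -0.7},{"slide": [0,11,-1],"dr": [0,0,0],"gripper": -0.7},{"slide": [0,10.5,0],"dr": [0,0,0],"gripper": -0.7},{"slide": [0,10.5,0.9],"dr": [0,0,0],"gripper": -0.7},{"slide": [0,10.5,1.6],"dr": [0,0,0],"gripper": -0.7},{"slide": [0,0,0],"dr": [0,0,0],"gripper": -0.7}])

```text
time: 52.58
position: [536.0, -57.1, 90.2]
eef_rot: [[0.998, -0.057, -0.001], [-0.057, -0.998, -0.001], [-0.001, 0.001, -1.0]]
wrist_force: [1.4, -1.2, 2.4]
opening: 19.9
```

>>> arm_command(rows=[{"slide": [-8.7,0.3,-2.3],"dr": [0,0,0],"gripper": -0.7},{"slide": [-8.8,0.3,-1.7],"dr": [0,0,0],"gripper": -0.7},{"slide": [-8.9,0.3,-1],"dr": [0,0,0],"gripper": -0.7},{"slide": [-9,0,-0.4],"dr": [0,0,0],"gripper": -0.7},{"slide": [0,0,0],"dr": [0,0,0],"gripper": -0.7}])

```text
time: 53.2
position: [499.9, -54.9, 95.5]
eef_rot: [[0.998, -0.055, -0.001], [-0.055, -0.998, 0.0], [-0.001, -0.0, -1.0]]
wrist_force: [0.6, 0.8, -3.8]
opening: 19.4
```

>>> arm_command(rows=[{"slide": [0,-10.5,-2],"dr": [0,0,0],"gripper": -0.7},{"slide": [0,-10.6,-0.9],"dr": [0,0,0],"gripper": -0.7},{"slide": [0,-10.6,0],"dr": [0,0,0],"gripper": -0.7},{"slide": [0,-10.6,0.9],"dr": [0,0,0],"gripper": -0.7},{"slide": [0,-10.5,2],"dr": [0,0,0],"gripper": -0.7},{"slide": [0,0,0],"dr": [0,0,0],"gripper": -0.7}])

```text
time: 53.95
position: [504.3, -1.0, 96.3]
eef_rot: [[0.999, -0.054, 0.001], [-0.054, -0.999, 0.001], [0.001, -0.001, -1.0]]
wrist_force: [0.0, 0.8, 3.5]
opening: 19.7
```

>>> arm_command(rows=[{"slide": [-9,0,0.4],"dr": [0,0,0],"gripper": -0.7},{"slide": [-8.9,0.3,1],"dr": [0,0,0],"gripper": -0.7},{"slide": [-8.8,0.3,1.7],"dr": [0,0,0],"gripper": -0.7},{"slide": [-8.7,0.3,2.3],"dr": [0,0,0],"gripper": -0.7},{"slide": [0,0,0],"dr": [0,0,0],"gripper": -0.7}])

```text
time: 54.58
position: [467.9, -1.5, 90.4]
eef_rot: [[0.998, -0.056, -0.0], [-0.056, -0.998, -0.0], [-0.0, 0.0, -1.0]]
wrist_force: [-0.4, 0.2, 1.2]
opening: 20.0
```

>>> arm_command(rows=[{"slide": [0,10,-1.9],"dr": [0,0,0],"gripper": -0.7},{"slide": [0,10.2,-0.9],"dr": [0,0,0],"gripper": -0.7},{"slide": [0,10.4,0],"dr": [0,0,0],"gripper": -0.7},{"slide": [0,10.4,0.9],"dr": [0,0,0],"gripper": -0.7},{"slide": [0,10.5,1.9],"dr": [0,0,0],"gripper": -0.7},{"slide": [0,1.5,0.3],"dr": [0,0,0],"gripper": -0.7},{"slide": [0,0,0],"dr": [0,0,0],"gripper": -0.7}])

```text
time: 55.45
position: [465.6, -54.4, 90.3]
eef_rot: [[0.998, -0.056, -0.0], [-0.056, -0.998, -0.0], [-0.0, 0.0, -1.0]]
wrist_force: [0.4, 2.7, 1.2]
opening: 19.8
```

>>> arm_command(rows=[{"slide": [0,0,0],"dr": [0,0,0],"gripper": -0.3},{"slide": [0,0,0],"dr": [0,0,0],"gripper": 0},{"slide": [0,0,0],"dr": [0,0,0],"gripper": 0},{"slide": [0,0,-15],"dr": [0,0,0],"gripper": 0},{"slide": [0,0,-30],"dr": [0,0,0],"gripper": -0.1},{"slide": [0,0,-22],"dr": [0,0,0],"gripper": -0.1},{"slide": [28.8,-7.4,0],"dr": [0,0,0],"gripper": -0.1},{"slide": [40,-7,0],"dr": [0,0,0],"gripper": -0.1},{"slide": [40,-7,0],"dr": [0,0,0],"gripper": -0.1},{"slide": [30,-6,0],"dr": [0,0,0],"gripper": -0.1},{"slide": [0,0,0],"dr": [0,0,0],"gripper": -0.1},{"slide": [0,0,20],"dr": [0,0,0],"gripper": -0.1},{"slide": [0,0,0],"dr": [0,0,0],"gripper": -0.1}])

```text
time: 57.08
position: [604.0, -34.7, 135.1]
eef_rot: [[0.998, -0.056, -0.004], [-0.056, -0.998, -0.0], [-0.004, 0.0, -1.0]]
wrist_force: [0.2, 0.5, -0.5]
opening: 38.2
```

Run:
```python
from m import *
go([605.7,-34.8,84.2],-3.2)
f=imaging.grab_frame("scene"); p,u,v=cloud(f)
m=(abs(p[:,0]-463)<20)&(abs(p[:,1]+52)<22)&(p[:,2]>98)&(p[:,2]<135); q=p[m]; print("knob",len(q),q.mean(0).round(1))
[print(b) for b in bars(f)]
```

```text
t 57.08 p [604.0, -34.7, 135.1] yaw -3.2 tilt [-0.004, 0.0, -1.0] F [0.2, 0.5, -0.5] open 38.2 j [0.27, 0.07, -0.06, -0.0, -1.45, 1.24]
turn dz -0.0 slide [1.7, 0.0, 50.9]
knob 105 [459.3 -60.1 116.2]
(0.81, [566.2, 61.6], np.float64(74.9), [61.4, 29.3], -1.8)
(0.63, [565.7, 36.1], np.float64(74.9), [60.9, 27.5], -2.7)
(0.48, [566.1, 86.8], np.float64(75.0), [58.0, 25.6], 2.1)
```

>>> arm_command(rows=[{"slide": [0,0,20],"dr": [0,0,0],"gripper": -0.1},{"slide": [0,0,20],"dr": [0,0,0],"gripper": -0.1},{"slide": [0,0,10],"dr": [0,0,0],"gripper": -0.1},{"slide": [0,0,0],"dr": [0,0,0],"gripper": -0.1},{"slide": [0,0,0],"dr": [0,0,0],"gripper": -0.5},{"slide": [0,0,0],"dr": [0,0,0],"gripper": -0.9},{"slide": [0,0,0],"dr": [0,0,0],"gripper": -0.9},{"slide": [0,0,0],"dr": [0,0,0],"gripper": -0.9},{"slide": [0,0,0],"dr": [0,0,0],"gripper": -0.9}], force=55)

```text
time: 58.3
position: [606.3, -34.8, 88.4]
eef_rot: [[0.998, -0.056, 0.002], [-0.056, -0.998, -0.0], [0.002, 0.0, -1.0]]
wrist_force: [0.8, 0.7, 5.3]
opening: 12.0
```

>>> arm_command(rows=[{"slide": [0.9,0,-3],"dr": [0,0,0],"gripper": -0.9},{"slide": [0.9,0,-3],"dr": [0,0,0],"gripper": -0.9},{"slide": [1,0,-3.4],"dr": [0,0,0],"gripper": -0.9},{"slide": [0,0,0],"dr": [0,0,0],"gripper": -0.9}])

```text
time: 58.8
position: [608.0, -34.8, 95.9]
eef_rot: [[0.998, -0.056, -0.002], [-0.056, -0.998, -0.0], [-0.002, 0.0, -1.0]]
wrist_force: [-0.3, -1.4, -7.4]
opening: 12.2
```

>>> arm_command(rows=[{"slide": [0.5,0,-1.7],"dr": [0,0,0],"gripper": -0.9},{"slide": [0,0,0],"dr": [0,0,0],"gripper": -0.9},{"slide": [-6.9,0,-2],"dr": [0,0,0],"gripper": -0.9},{"slide": [-7.1,0,-1.1],"dr": [0,0,0],"gripper": -0.9},{"slide": [-7.2,0,-0.4],"dr": [0,0,0],"gripper": -0.9},{"slide": [0,0,0],"dr": [0,0,0],"gripper": -0.9}])

```text
time: 59.55
position: [587.2, -33.6, 102.4]
eef_rot: [[0.998, -0.055, 0.0], [-0.055, -0.998, -0.0], [0.0, 0.0, -1.0]]
wrist_force: [0.3, -1.5, -7.5]
opening: 11.8
```

>>> arm_command(rows=[{"slide": [-7.5,0,0.4],"dr": [0,0,0],"gripper": -0.9},{"slide": [-7.5,0,1.1],"dr": [0,0,0],"gripper": -0.9},{"slide": [-7.5,0,1.8],"dr": [0,0,0],"gripper": -0.9},{"slide": [0,0,0],"dr": [0,0,0],"gripper": -0.9}])

```text
time: 60.05
position: [565.4, -32.2, 99.7]
eef_rot: [[0.998, -0.055, 0.002], [-0.055, -0.998, 0.0], [0.002, -0.0, -1.0]]
wrist_force: [-1.0, -0.1, -0.7]
opening: 4.3
```

Run:
```python
from h import *
f=imaging.grab_frame("scene"); save(f,"pics/n.png",(280,190,380,265),6); st()
```

```text
t 60.1 p [565.6, -32.2, 99.5] yaw -3.18 tilt [0.001, -0.0, -1.0] F [-0.6, -0.3, 0.1] open 4.1 j [0.3, -0.03, -0.22, 0.0, -1.37, 1.22]
```

View pics/n.png

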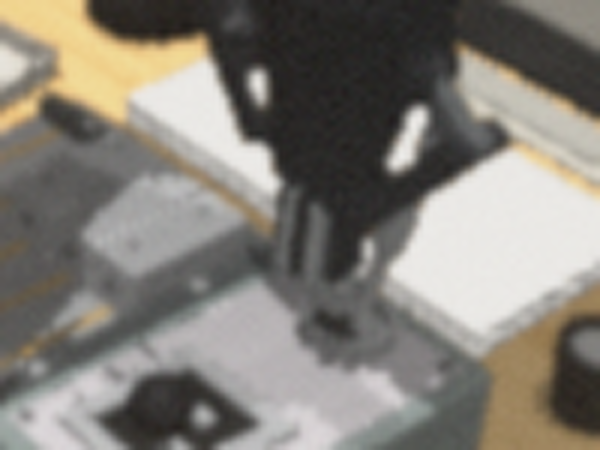

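The grip slackened and the bat at (395,235) is back in the "on" position. Back off and retry.

>>> arm_command(rows=[{"slide": [-5,0,0],"dr": [0,0,0],"gripper": -0.9},{"slide": [0,0,-25],"dr": [0,0,0],"gripper": -0.5},{"slide": [0,0,-30],"dr": [0,0,0],"gripper": -0.1},{"slide": [20,0,0],"dr": [0,0,0],"gripper": -0.1},{"slide": [25,0,0],"dr": [0,0,0],"gripper": -0.1},{"slide": [0,0,0],"dr": [0,0,0],"gripper": -0.1},{"slide": [0,0,0],"dr": [0,0,0],"gripper": -0.1}])

```text
time: 60.98
position: [605.0, -34.7, 153.5]
eef_rot: [[0.998, -0.056, -0.001], [-0.056, -0.998, -0.0], [-0.001, 0.0, -1.0]]
wrist_force: [-0.6, -0.2, 1.0]
opening: 38.2
```

Run:
```python
from h import *
go([605.7,-34.8,84.2],-3.2)
f=imaging.grab_frame("scene"); p,u,v=cloud(f)
m=(abs(p[:,0]-590)<40)&(abs(p[:,1]+33)<18)&(p[:,2]>85)&(p[:,2]<125); q=p[m]; print("tog",len(q),q.mean(0).round(1) ,q.min(0),q.max(0))
```

```text
t 60.98 p [605.0, -34.7, 153.5] yaw -3.2 tilt [-0.001, 0.0, -1.0] F [-0.6, -0.2, 1.0] open 38.2 j [0.27, 0.06, -0.03, 0.0, -1.48, 1.24]
turn dz -0.0 slide [0.7, 0.1, 69.3]
tog 82 [602.1 -38.8 103.6] [595.6361654  -44.20788278  86.26621498] [613.98048035 -29.78717547 117.00279663]
```

>>> arm_command(rows=[{"slide": [0.5,0,25],"dr": [0,0,0],"gripper": -0.1},{"slide": [0,0,25],"dr": [0,0,0],"gripper": -0.1},{"slide": [0,0,15],"dr": [0,0,0],"gripper": -0.1},{"slide": [0,0,5],"dr": [0,0,0],"gripper": -0.1},{"slide": [0,0,0],"dr": [0,0,0],"gripper": -0.1},{"slide": [0,0,0],"dr": [0,0,0],"gripper": -0.5},{"slide": [0,0,0],"dr": [0,0,0],"gripper": -0.9},{"slide": [0,0,0],"dr": [0,0,0],"gripper": -0.9},{"slide": [0,0,0],"dr": [0,0,0],"gripper": -0.9}], force=80)

```text
time: 62.15
position: [606.5, -34.8, 84.9]
eef_rot: [[0.998, -0.056, 0.002], [-0.056, -0.998, -0.0], [0.002, 0.0, -1.0]]
wrist_force: [1.0, -1.2, 5.4]
opening: 11.6
```

>>> arm_command(rows=[{"slide": [0.9,0,-3],"dr": [0,0,0],"gripper": -0.9},{"slide": [0.9,0,-3],"dr": [0,0,0],"gripper": -0.9},{"slide": [1,0,-3.6],"dr": [0,0,0],"gripper": -0.9},{"slide": [0,0,0],"dr": [0,0,0],"gripper": -0.9}])

```text
time: 62.65
position: [608.1, -34.8, 92.4]
eef_rot: [[0.998, -0.056, -0.002], [-0.056, -0.998, -0.0], [-0.002, 0.0, -1.0]]
wrist_force: [0.1, -1.8, -8.2]
opening: 11.8
```

>>> arm_command(rows=[{"slide": [0.4,0,-1.2],"dr": [0,0,0],"gripper": -0.9},{"slide": [0,0,0],"dr": [0,0,0],"gripper": -0.9},{"slide": [-6.9,0,-1.9],"dr": [0,0,0],"gripper": -0.9},{"slide": [-7.1,0,-1.1],"dr": [0,0,0],"gripper": -0.9},{"slide": [-7.2,0,-0.4],"dr": [0,0,0],"gripper": -0.9},{"slide": [0,0,0],"dr": [0,0,0],"gripper": -0.9}])

```text
time: 63.4
position: [588.5, -33.4, 100.4]
eef_rot: [[0.998, -0.055, 0.004], [-0.055, -0.998, 0.0], [0.004, -0.0, -1.0]]
wrist_force: [-0.0, 1.1, 0.6]
opening: 4.4
```

>>> arm_command(rows=[{"slide": [-7.3,0,0.4],"dr": [0,0,0],"gripper": -0.9},{"slide": [-7.3,0,1.1],"dr": [0,0,0],"gripper": -0.9},{"slide": [-7.3,0,1.8],"dr": [0,0,0],"gripper": -0.9},{"slide": [0,0,0],"dr": [0,0,0],"gripper": -0.9}])

```text
time: 63.9
position: [565.5, -32.4, 94.6]
eef_rot: [[0.998, -0.056, 0.0], [-0.056, -0.998, -0.0], [0.0, 0.0, -1.0]]
wrist_force: [0.1, 0.9, -0.4]
opening: 4.2
```

>>> arm_command(rows=[{"slide": [-5,0,-5],"dr": [0,0,0],"gripper": -0.9},{"slide": [0,0,-25],"dr": [0,0,0],"gripper": -0.5},{"slide": [0,0,-30],"dr": [0,0,0],"gripper": -0.1},{"slide": [20,0,0],"dr": [0,0,0],"gripper": -0.1},{"slide": [24.5,0,0],"dr": [0,0,0],"gripper": -0.1},{"slide": [0,0,0],"dr": [0,0,0],"gripper": -0.1},{"slide": [0,0,0],"dr": [0,0,0],"gripper": -0.1}])

```text
time: 64.78
position: [605.2, -34.7, 154.7]
eef_rot: [[0.998, -0.056, -0.0], [-0.056, -0.998, -0.0], [-0.0, 0.0, -1.0]]
wrist_force: [0.5, -0.5, -0.4]
opening: 38.2
```

Run:
```python
from h import *
go([605.7,-34.8,84.2],-3.2)
f=imaging.grab_frame("scene"); p,u,v=cloud(f)
m=(abs(p[:,0]-590)<40)&(abs(p[:,1]+33)<18)&(p[:,2]>85)&(p[:,2]<125); q=p[m]; print("tog",len(q),q.mean(0).round(1) ,q.min(0),q.max(0))
```

```text
t 64.78 p [605.2, -34.7, 154.7] yaw -3.21 tilt [-0.0, 0.0, -1.0] F [0.5, -0.5, -0.4] open 38.2 j [0.27, 0.06, -0.03, 0.0, -1.48, 1.24]
turn dz -0.0 slide [0.5, 0.1, 70.5]
tog 83 [602.7 -38.6 103.9] [596.25220765 -44.52197274  85.98233095] [613.75344399 -29.58175051 115.36152626]
```

>>> arm_command(rows=[{"slide": [0.5,0,25],"dr": [0,0,0],"gripper": -0.1},{"slide": [0,0,25],"dr": [0,0,0],"gripper": -0.1},{"slide": [0,0,15],"dr": [0,0,0],"gripper": -0.1},{"slide": [0,0,5.5],"dr": [0,0,0],"gripper": -0.1},{"slide": [0,0,0],"dr": [0,0,0],"gripper": -0.1},{"slide": [0,0,0],"dr": [0,0,0],"gripper": -0.1}], force=80)

```text
time: 65.58
position: [606.5, -34.6, 85.3]
eef_rot: [[0.998, -0.056, 0.002], [-0.056, -0.998, -0.0], [0.002, -0.0, -1.0]]
wrist_force: [0.6, 0.3, -0.3]
opening: 39.0
```

>>> arm_command(rows=[{"slide": [0,0,0],"dr": [0,0,0],"gripper": -0.5},{"slide": [0,0,0],"dr": [0,0,0],"gripper": -0.9},{"slide": [0,0,0],"dr": [0,0,0],"gripper": -0.9},{"slide": [0,0,0],"dr": [0,0,0],"gripper": -0.9},{"slide": [0,0,0],"dr": [0,0,0],"gripper": -0.9}])

```text
time: 66.2
position: [606.4, -34.8, 84.8]
eef_rot: [[0.998, -0.056, 0.001], [-0.056, -0.998, -0.0], [0.001, 0.0, -1.0]]
wrist_force: [1.3, -0.1, 3.7]
opening: 11.7
```

>>> arm_command(rows=[{"slide": [0.9,0,-3],"dr": [0,0,0],"gripper": -0.9},{"slide": [0.9,0,-3],"dr": [0,0,0],"gripper": -0.9},{"slide": [0.9,0,-2.8],"dr": [0,0,0],"gripper": -0.9},{"slide": [0,0,0],"dr": [0,0,0],"gripper": -0.9},{"slide": [0,0,0],"dr": [0,0,0],"gripper": -0.9}])

```text
time: 66.82
position: [608.1, -34.8, 92.2]
eef_rot: [[0.998, -0.056, -0.002], [-0.056, -0.998, -0.0], [-0.002, 0.0, -1.0]]
wrist_force: [-1.3, -2.1, -7.7]
opening: 11.7
```

>>> arm_command(rows=[{"slide": [-6.9,0,-1.8],"dr": [0,0,0],"gripper": -0.9},{"slide": [-7.1,0,-1.1],"dr": [0,0,0],"gripper": -0.9},{"slide": [0,0,0],"dr": [0,0,0],"gripper": -0.9}])

```text
time: 67.2
position: [594.0, -33.9, 96.1]
eef_rot: [[0.998, -0.056, -0.0], [-0.056, -0.998, 0.0], [-0.0, -0.0, -1.0]]
wrist_force: [-1.7, -4.6, -8.3]
opening: 11.2
```

>>> arm_command(rows=[{"slide": [-7.1,0,0],"dr": [0,0,0],"gripper": -0.9},{"slide": [-7.1,0,0.2],"dr": [0,0,0],"gripper": -0.9},{"slide": [0,0,0],"dr": [0,0,0],"gripper": -0.9}])

```text
time: 67.58
position: [580.9, -33.0, 97.5]
eef_rot: [[0.998, -0.055, 0.003], [-0.055, -0.998, 0.0], [0.003, -0.0, -1.0]]
wrist_force: [-0.6, -0.5, 0.8]
opening: 4.2
```

>>> arm_command(rows=[{"slide": [-8,0,-5],"dr": [0,0,0],"gripper": -0.9},{"slide": [0,0,-25],"dr": [0,0,0],"gripper": -0.5},{"slide": [0,0,-30],"dr": [0,0,0],"gripper": -0.1},{"slide": [20,0,0],"dr": [0,0,0],"gripper": -0.1},{"slide": [24.5,0.4,0],"dr": [0,0,0],"gripper": -0.1},{"slide": [0,0,17],"dr": [0,-0.15,0],"gripper": -0.1},{"slide": [0,0,0],"dr": [0,-0.15,0],"gripper": -0.1},{"slide": [0,0,0],"dr": [0,0,0],"gripper": -0.1},{"slide": [0,0,0],"dr": [0,0,0],"gripper": -0.1}])

```text
time: 68.7
position: [617.2, -35.8, 139.3]
eef_rot: [[0.954, -0.056, -0.293], [-0.053, -0.998, 0.016], [-0.293, 0.001, -0.956]]
wrist_force: [1.1, 0.4, 1.2]
opening: 38.2
```

Run:
```python
from h import *
p,R=st()
T=np.array([599.55,-34.4,83.2]); print("tool delta",(R.T@(T-p)).round(1), "toolz",R[:,2].round(3))
f=imaging.grab_frame("scene"); p,u,v=cloud(f)
m=(abs(p[:,0]-590)<40)&(abs(p[:,1]+33)<18)&(p[:,2]>85)&(p[:,2]<122); q=p[m]; print("tog",len(q),q.mean(0).round(1) ,q.min(0),q.max(0))
save(f,"pics/o.png",(280,170,400,260),5)
```

```text
t 68.7 p [617.2, -35.8, 139.3] yaw -3.2 tilt [-0.293, 0.001, -0.956] F [1.1, 0.4, 1.2] open 38.2 j [0.22, 0.37, 0.3, -0.08, -1.78, 1.29]
tool delta [-0.5 -0.4 58.8] toolz [-0.293  0.016 -0.956]
tog 83 [602.5 -38.8 103.9] [595.75323404 -44.6706755   85.48576949] [615.10907116 -30.11649903 116.56391375]
```

>>> arm_command(rows=[{"slide": [-0.5,-0.4,20],"dr": [0,0,0],"gripper": -0.1},{"slide": [0,0,20],"dr": [0,0,0],"gripper": -0.1},{"slide": [0,0,13],"dr": [0,0,0],"gripper": -0.1},{"slide": [0,0,5.5],"dr": [0,0,0],"gripper": -0.1},{"slide": [0,0,0],"dr": [0,0,0],"gripper": -0.1},{"slide": [0,0,0],"dr": [0,0,0],"gripper": -0.5},{"slide": [0,0,0],"dr": [0,0,0],"gripper": -0.9},{"slide": [0,0,0],"dr": [0,0,0],"gripper": -0.9},{"slide": [0,0,0],"dr": [0,0,0],"gripper": -0.9},{"slide": [0,0,0],"dr": [0,0,0],"gripper": -0.9}], force=80)

```text
time: 70.0
position: [599.7, -34.4, 83.7]
eef_rot: [[0.954, -0.056, -0.294], [-0.053, -0.998, 0.016], [-0.294, 0.0, -0.956]]
wrist_force: [1.1, -1.2, 5.5]
opening: 11.5
```

>>> arm_command(rows=[{"slide": [0,0,-3],"dr": [0,0,0],"gripper": -0.9},{"slide": [0,0,-3],"dr": [0,0,0],"gripper": -0.9},{"slide": [0,0,-3.5],"dr": [0,0,0],"gripper": -0.9},{"slide": [0,0,0],"dr": [0,0,0],"gripper": -0.9},{"slide": [0,0,0],"dr": [0,0,0],"gripper": -0.9}])

```text
time: 70.62
position: [601.6, -34.5, 91.4]
eef_rot: [[0.953, -0.056, -0.296], [-0.053, -0.998, 0.016], [-0.297, 0.0, -0.955]]
wrist_force: [-1.1, -2.1, -7.7]
opening: 11.8
```

>>> arm_command(rows=[{"slide": [0,0,-0.8],"dr": [0,0,0],"gripper": -0.9},{"slide": [-5,0,0.2],"dr": [0,0.1,0],"gripper": -0.9},{"slide": [-5,0,0.2],"dr": [0,0.1,0],"gripper": -0.9},{"slide": [-5,0,0.2],"dr": [0,0.1,0],"gripper": -0.9},{"slide": [0,0,0],"dr": [0,0,0],"gripper": -0.9}])

```text
time: 71.25
position: [586.4, -33.6, 95.8]
eef_rot: [[0.998, -0.055, 0.002], [-0.055, -0.998, 0.0], [0.002, -0.0, -1.0]]
wrist_force: [1.7, -3.3, -8.3]
opening: 11.9
```

>>> arm_command(rows=[{"slide": [-5.1,0,0.5],"dr": [0,0.1,0],"gripper": -0.9},{"slide": [-5.1,0,0.4],"dr": [0,0.1,0],"gripper": -0.9},{"slide": [-5.1,0,0.4],"dr": [0,0.1,0],"gripper": -0.9},{"slide": [0,0,0],"dr": [0,0,0],"gripper": -0.9}])

```text
time: 71.75
position: [571.8, -32.7, 92.6]
eef_rot: [[0.954, -0.055, 0.295], [-0.052, -0.999, -0.017], [0.295, 0.0, -0.955]]
wrist_force: [3.3, -3.2, -6.4]
opening: 11.4
```

>>> arm_command(rows=[{"slide": [-0.6,0,4],"dr": [0,0,0],"gripper": -0.9},{"slide": [0,0,4],"dr": [0,0,0],"gripper": -0.9},{"slide": [0,0,0],"dr": [0,0,0],"gripper": -0.9},{"slide": [0,0,0],"dr": [0,0,0],"gripper": -0.5},{"slide": [0,0,0],"dr": [0,0,0],"gripper": 0},{"slide": [0,0,0],"dr": [0,0,0],"gripper": 0},{"slide": [0,0,-20],"dr": [0,0,0],"gripper": 0},{"slide": [0,0,-30],"dr": [0,0,0],"gripper": 0},{"slide": [0,0,-20],"dr": [0,0,0],"gripper": 0.4},{"slide": [0,0,0],"dr": [0,-0.15,0],"gripper": 0.7},{"slide": [0,0,0],"dr": [0,-0.15,0],"gripper": 0.7},{"slide": [-10,-30,0],"dr": [0,0,0.17],"gripper": 0.7},{"slide": [0,-40,0],"dr": [0,0,0],"gripper": 0.7},{"slide": [0,-40,0],"dr": [0,0,0],"gripper": 0.7},{"slide": [0,-40,0],"dr": [0,0,0],"gripper": 0.7},{"slide": [0,0,0],"dr": [0,0,0],"gripper": 0.7}])

```text
time: 73.75
position: [572.3, 118.0, 151.1]
eef_rot: [[0.975, -0.221, -0.0], [-0.221, -0.975, -0.0], [-0.0, 0.0, -1.0]]
wrist_force: [0.4, -0.4, -0.3]
opening: 72.6
```

Run:
```python
from m import *
st()
f=imaging.grab_frame("scene"); p,u,v=cloud(f)
m=(abs(p[:,0]-590)<40)&(abs(p[:,1]+33)<18)&(p[:,2]>85)&(p[:,2]<122); q=p[m]; print("tog",len(q),q.mean(0).round(1) ,q.min(0),q.max(0))
[print(b) for b in bars(f)]
save(f,"pics/p.png",(220,160,400,295),4)
# demag-frame targets
a=np.radians(6.0);c,s=np.cos(a),np.sin(a)
for y in(-50,0,50): print("tray",np.round([614.3+1-s*y,298.5+c*y],1))
```

```text
t 73.75 p [572.3, 118.0, 151.1] yaw -12.77 tilt [-0.0, 0.0, -1.0] F [0.4, -0.4, -0.3] open 72.6 j [0.55, 0.0, -0.1, -0.0, -1.47, 0.8]
tog 65 [566.2 -37.3 105.5] [560.17578553 -42.51089307  85.6828637 ] [574.0021522  -29.89242209 115.98748002]
(0.72, [566.8, 61.2], np.float64(75.1), [59.7, 30.7], -3.1)
(0.57, [564.9, 35.9], np.float64(74.8), [60.2, 27.1], -3.6)
(0.55, [567.4, 83.4], np.float64(74.9), [59.1, 29.4], -2.0)
tray [620.5 248.8]
tray [615.3 298.5]
tray [610.1 348.2]
```

View pics/p.png

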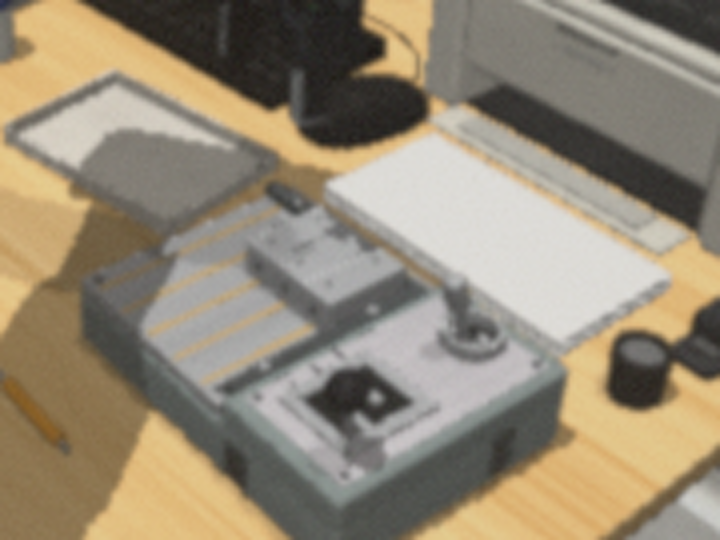

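Toggle is off (460,295), lever at zero and bars still flush. Now bar 3 goes to the tray.

>>> arm_command(rows=[{"slide": [0,0,0],"dr": [0,0,0.175],"gripper": 0.7},{"slide": [0,0,0],"dr": [0,0,0.175],"gripper": 0.7},{"slide": [0,0,0],"dr": [0,0,0.175],"gripper": 0.7},{"slide": [0,0,0],"dr": [0,0,0.175],"gripper": 0.7},{"slide": [0,0,0],"dr": [0,0,0.175],"gripper": 0.7},{"slide": [0,0,0],"dr": [0,0,0.175],"gripper": 0.7},{"slide": [0,0,0],"dr": [0,0,0.175],"gripper": 0.7},{"slide": [0,0,0],"dr": [0,0,0.179],"gripper": 0.7},{"slide": [30.6,1.3,0],"dr": [0,0,0],"gripper": 0.7},{"slide": [0,0,30],"dr": [0,0,0],"gripper": 0.7},{"slide": [0,0,30],"dr": [0,0,0],"gripper": 0.7},{"slide": [0,0,20],"dr": [0,0,0],"gripper": 0.7},{"slide": [0,0,10],"dr": [0,0,0],"gripper": 0.7},{"slide": [0,0,5],"dr": [0,0,0],"gripper": 0.7},{"slide": [0,0,0],"dr": [0,0,0],"gripper": 0.7},{"slide": [0,0,0],"dr": [0,0,0],"gripper": 0.3},{"slide": [0,0,0],"dr": [0,0,0],"gripper": 0.1},{"slide": [0,0,0],"dr": [0,0,0],"gripper": 0.1},{"slide": [0,0,0],"dr": [0,0,0],"gripper": 0.1},{"slide": [0,0,0],"dr": [0,0,0],"gripper": 0.1}], force=70)

```text
time: 76.35
position: [569.2, 85.4, 57.8]
eef_rot: [[-0.059, -0.998, 0.001], [-0.998, 0.059, 0.0], [-0.0, -0.001, -1.0]]
wrist_force: [-3.6, -0.0, 5.1]
opening: 58.2
```

Run:
```python
from h import *
go([610.1,348.2,95],-84)
```

```text
t 76.35 p [569.2, 85.4, 57.8] yaw -93.36 tilt [-0.0, -0.001, -1.0] F [-3.6, -0.0, 5.1] open 58.2 j [0.5, 0.02, -0.25, 0.0, -1.3, -0.56]
turn dz -0.163 slide [-257.1, -68.2, -37.2]
```

>>> arm_command(rows=[{"slide": [0,0,-12],"dr": [0,0,0],"gripper": 0.1},{"slide": [0,0,-25],"dr": [0,0,0],"gripper": 0.1},{"slide": [0,0,0],"dr": [0,0,-0.163],"gripper": 0.1},{"slide": [-17.1,-4.2,0],"dr": [0,0,0],"gripper": 0.1},{"slide": [-30,-8,0],"dr": [0,0,0],"gripper": 0.1},{"slide": [-35,-9.3,0],"dr": [0,0,0],"gripper": 0.1},{"slide": [-35,-9.3,0],"dr": [0,0,0],"gripper": 0.1},{"slide": [-35,-9.4,0],"dr": [0,0,0],"gripper": 0.1},{"slide": [-35,-9.3,0],"dr": [0,0,0],"gripper": 0.1},{"slide": [-35,-9.3,0],"dr": [0,0,0],"gripper": 0.1},{"slide": [-35,-9.4,0],"dr": [0,0,0],"gripper": 0.1},{"slide": [0,0,25],"dr": [0,0,0],"gripper": 0.1},{"slide": [0,0,25],"dr": [0,0,0],"gripper": 0.1},{"slide": [0,0,15],"dr": [0,0,0],"gripper": 0.1},{"slide": [0,0,5],"dr": [0,0,0],"gripper": 0.1},{"slide": [0,0,0],"dr": [0,0,0],"gripper": 0.1},{"slide": [0,0,0],"dr": [0,0,0],"gripper": 0.1}])

```text
time: 78.47
position: [610.8, 348.4, 24.8]
eef_rot: [[0.104, -0.995, 0.002], [-0.995, -0.104, 0.001], [-0.001, -0.002, -1.0]]
wrist_force: [-0.1, 0.5, -3.9]
opening: 58.3
```

Run:
```python
from h import *
go([610.1,348.2,10.8],-84)
f=imaging.grab_frame("scene"); save(f,"pics/q.png",(190,150,350,270),5)
```

```text
t 78.47 p [610.8, 348.4, 24.8] yaw -84.06 tilt [-0.001, -0.002, -1.0] F [-0.1, 0.5, -3.9] open 58.3 j [0.8, 0.37, 0.09, 0.0, -1.28, -0.7]
turn dz -0.001 slide [0.2, 0.7, 14.0]
```

View pics/q.png

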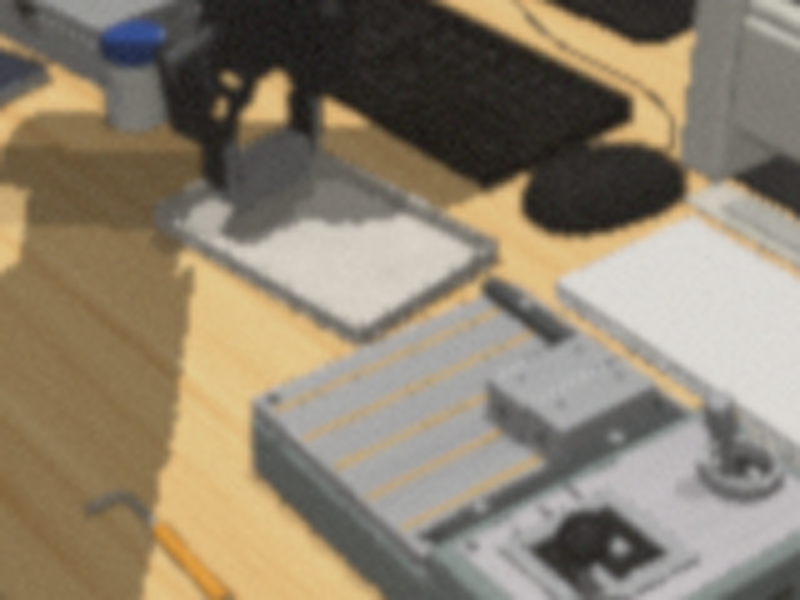

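>>> arm_command(rows=[{"slide": [0,0,10],"dr": [0,0,0],"gripper": 0.1},{"slide": [0,0,4],"dr": [0,0,0],"gripper": 0.1},{"slide": [0,0,0],"dr": [0,0,0],"gripper": 0.1},{"slide": [0,0,0],"dr": [0,0,0],"gripper": 0.4},{"slide": [0,0,0],"dr": [0,0,0],"gripper": 0.55},{"slide": [0,0,0],"dr": [0,0,0],"gripper": 0.55},{"slide": [0,0,-20],"dr": [0,0,0],"gripper": 0.55},{"slide": [0,0,-35],"dr": [0,0,0],"gripper": 0.7},{"slide": [0,0,-35],"dr": [0,0,0.16],"gripper": 0.7},{"slide": [35.7,2.9,0],"dr": [0,0,0],"gripper": 0.7},{"slide": [36,3,0],"dr": [0,0,0],"gripper": 0.7},{"slide": [36,4,0],"dr": [0,0,0],"gripper": 0.7},{"slide": [36,4,0],"dr": [0,0,0],"gripper": 0.7},{"slide": [36,4,0],"dr": [0,0,0],"gripper": 0.7},{"slide": [36,3,0],"dr": [0,0,0],"gripper": 0.7},{"slide": [36,3,0],"dr": [0,0,0],"gripper": 0.7},{"slide": [36,3,0],"dr": [0,0,0],"gripper": 0.7},{"slide": [0,0,0],"dr": [0,0,0],"gripper": 0.7},{"slide": [0,0,0],"dr": [0,0,0],"gripper": 0.7}])

```text
time: 80.9
position: [567.7, 62.6, 100.7]
eef_rot: [[-0.056, -0.998, 0.002], [-0.998, 0.056, 0.001], [-0.001, -0.002, -1.0]]
wrist_force: [0.2, 0.4, 0.8]
opening: 73.0
```

Run:
```python
from m import *
go([567.8,63,56],-93.2)
[print(b) for b in bars(imaging.grab_frame("scene"))]
```

```text
t 80.9 p [567.7, 62.6, 100.7] yaw -93.22 tilt [-0.001, -0.002, -1.0] F [0.2, 0.4, 0.8] open 73.0 j [0.46, -0.01, -0.21, 0.0, -1.37, -0.52]
turn dz -0.0 slide [-0.4, -0.1, 44.7]
(0.75, [562.9, 60.6], np.float64(74.9), [58.3, 24.4], 0.2)
(0.7, [564.6, 34.9], np.float64(74.7), [59.3, 27.1], -2.2)
(0.63, [609.1, 346.3], np.float64(26.6), [63.9, 26.7], 8.7)
```

>>> arm_command(rows=[{"slide": [0,0,20],"dr": [0,0,0],"gripper": 0.7},{"slide": [0,0,16],"dr": [0,0,0],"gripper": 0.7},{"slide": [0,0,8.7],"dr": [0,0,0],"gripper": 0.7},{"slide": [0,0,0],"dr": [0,0,0],"gripper": 0.7},{"slide": [0,0,0],"dr": [0,0,0],"gripper": 0.3},{"slide": [0,0,0],"dr": [0,0,0],"gripper": 0.1},{"slide": [0,0,0],"dr": [0,0,0],"gripper": 0.1},{"slide": [0,0,0],"dr": [0,0,0],"gripper": 0.1},{"slide": [0,0,0],"dr": [0,0,0],"gripper": 0.1},{"slide": [0,0,-12],"dr": [0,0,0],"gripper": 0.1},{"slide": [0,0,-28],"dr": [0,0,0],"gripper": 0.1},{"slide": [0,0,0],"dr": [0,0,-0.16],"gripper": 0.1},{"slide": [-20,-6.5,0],"dr": [0,0,0],"gripper": 0.1},{"slide": [-35,-11,0],"dr": [0,0,0],"gripper": 0.1},{"slide": [-35,-11,0],"dr": [0,0,0],"gripper": 0.1},{"slide": [-35,-11,0],"dr": [0,0,0],"gripper": 0.1},{"slide": [-35,-11,0],"dr": [0,0,0],"gripper": 0.1},{"slide": [-35,-11,0],"dr": [0,0,0],"gripper": 0.1},{"slide": [-34.6,-10.5,0],"dr": [0,0,0],"gripper": 0.1},{"slide": [0,0,0],"dr": [0,0,0],"gripper": 0.1}])

```text
time: 83.5
position: [614.0, 301.0, 92.4]
eef_rot: [[0.104, -0.995, -0.003], [-0.995, -0.104, -0.001], [0.001, 0.003, -1.0]]
wrist_force: [0.4, -0.6, -3.6]
opening: 58.3
```

Run:
```python
from m import *
go([615.3,298.5,9.5],-84)
f=imaging.grab_frame("scene"); [print(b) for b in bars(f)]
p,u,v=cloud(f); R=np.array(telemetry.observe()["eef_rot"]); q=(p-np.array(telemetry.observe()["position"]))@R
m=(abs(q[:,0])<14)&(abs(q[:,1])<26)&(q[:,2]>-25)&(q[:,2]<15); print("held pts",m.sum(),np.percentile(q[m][:,2],[5,95]) if m.sum() else 0)
```

```text
t 83.5 p [614.0, 301.0, 92.4] yaw -84.01 tilt [0.001, 0.003, -1.0] F [0.4, -0.6, -3.6] open 58.3 j [0.75, 0.29, 0.11, -0.0, -1.39, -0.64]
turn dz -0.0 slide [2.6, -1.0, 82.9]
(0.85, [564.2, 35.3], np.float64(75.0), [60.4, 26.1], -5.1)
(0.79, [606.2, 345.8], np.float64(26.6), [53.7, 23.8], 5.7)
(0.55, [613.3, 297.4], np.float64(111.1), [54.2, 23.2], 5.5)
held pts 166 [-18.63074206   4.29693579]
```

>>> arm_command(rows=[{"slide": [2,-1,30],"dr": [0,0,0],"gripper": 0.1},{"slide": [0,0,30],"dr": [0,0,0],"gripper": 0.1},{"slide": [0,0,15],"dr": [0,0,0],"gripper": 0.1},{"slide": [0,0,7.5],"dr": [0,0,0],"gripper": 0.1},{"slide": [0,0,0],"dr": [0,0,0],"gripper": 0.1},{"slide": [0,0,0],"dr": [0,0,0],"gripper": 0.4},{"slide": [0,0,0],"dr": [0,0,0],"gripper": 0.55},{"slide": [0,0,0],"dr": [0,0,0],"gripper": 0.55},{"slide": [0,0,-20],"dr": [0,0,0],"gripper": 0.55},{"slide": [0,0,-35],"dr": [0,0,0],"gripper": 0.7},{"slide": [0,0,-35],"dr": [0,0,0.16],"gripper": 0.7},{"slide": [37,4.2,0],"dr": [0,0,0],"gripper": 0.7},{"slide": [38,5,0],"dr": [0,0,0],"gripper": 0.7},{"slide": [38,5,0],"dr": [0,0,0],"gripper": 0.7},{"slide": [38,5,0],"dr": [0,0,0],"gripper": 0.7},{"slide": [38,5,0],"dr": [0,0,0],"gripper": 0.7},{"slide": [37,5,0],"dr": [0,0,0],"gripper": 0.7},{"slide": [37,5,0],"dr": [0,0,0],"gripper": 0.7},{"slide": [0,0,0],"dr": [0,0,0],"gripper": 0.7},{"slide": [0,0,0],"dr": [0,0,0],"gripper": 0.7}])

```text
time: 86.1
position: [567.8, 35.8, 103.6]
eef_rot: [[-0.056, -0.998, 0.002], [-0.998, 0.056, 0.0], [-0.001, -0.002, -1.0]]
wrist_force: [1.2, 0.4, 0.2]
opening: 72.8
```

Run:
```python
from m import *
go([566.3,38,56],-93.2)
[print(b) for b in bars(imaging.grab_frame("scene"))]
```

```text
t 86.1 p [567.8, 35.8, 103.6] yaw -93.22 tilt [-0.001, -0.002, -1.0] F [1.2, 0.4, 0.2] open 72.8 j [0.42, -0.02, -0.21, 0.0, -1.38, -0.47]
turn dz -0.0 slide [-2.1, 1.7, 47.6]
(0.86, [564.4, 34.5], np.float64(74.9), [60.5, 25.4], -4.1)
(0.58, [615.8, 293.2], np.float64(26.7), [61.3, 25.6], 7.5)
(0.42, [461.1, -58.3], np.float64(120.4), [17.4, 13.5], -46.4)
```

>>> arm_command(rows=[{"slide": [-2.1,1.7,20],"dr": [0,0,0],"gripper": 0.7},{"slide": [0,0,18],"dr": [0,0,0],"gripper": 0.7},{"slide": [0,0,9],"dr": [0,0,0],"gripper": 0.7},{"slide": [0,0,0],"dr": [0,0,0],"gripper": 0.7},{"slide": [0,0,0],"dr": [0,0,0],"gripper": 0.3},{"slide": [0,0,0],"dr": [0,0,0],"gripper": 0.1},{"slide": [0,0,0],"dr": [0,0,0],"gripper": 0.1},{"slide": [0,0,0],"dr": [0,0,0],"gripper": 0.1},{"slide": [0,0,0],"dr": [0,0,0],"gripper": 0.1},{"slide": [0,0,-12],"dr": [0,0,0],"gripper": 0.1},{"slide": [0,0,-28],"dr": [0,0,0],"gripper": 0.1},{"slide": [0,0,0],"dr": [0,0,-0.16],"gripper": 0.1},{"slide": [-20,-7.8,0],"dr": [0,0,0],"gripper": 0.1},{"slide": [-37,-13.6,0],"dr": [0,0,0],"gripper": 0.1},{"slide": [-37,-13.6,0],"dr": [0,0,0],"gripper": 0.1},{"slide": [-37,-13.6,0],"dr": [0,0,0],"gripper": 0.1},{"slide": [-37,-13.6,0],"dr": [0,0,0],"gripper": 0.1},{"slide": [-36,-13.6,0],"dr": [0,0,0],"gripper": 0.1},{"slide": [0,0,0],"dr": [0,0,0],"gripper": 0.1},{"slide": [0,0,0],"dr": [0,0,0],"gripper": 0.1}])

```text
time: 88.7
position: [619.4, 248.9, 94.0]
eef_rot: [[0.103, -0.995, -0.002], [-0.995, -0.103, -0.001], [0.001, 0.002, -1.0]]
wrist_force: [0.2, -0.8, -2.9]
opening: 58.1
```

Run:
```python
from m import *
go([620.5,248.8,9.5],-84)
f=imaging.grab_frame("scene"); [print(b) for b in bars(f)]
```

```text
t 88.7 p [619.4, 248.9, 94.0] yaw -84.08 tilt [0.001, 0.002, -1.0] F [0.2, -0.8, -2.9] open 58.1 j [0.68, 0.24, 0.06, -0.0, -1.39, -0.58]
turn dz -0.001 slide [0.2, -1.1, 84.5]
(0.72, [607.5, 344.2], np.float64(26.6), [58.4, 24.6], 5.9)
(0.68, [618.0, 245.6], np.float64(112.4), [56.8, 26.1], 5.7)
(0.62, [615.8, 292.1], np.float64(26.4), [58.4, 24.9], 4.1)
```

>>> arm_command(rows=[{"slide": [0,-1,30],"dr": [0,0,0],"gripper": 0.1},{"slide": [0,0,30],"dr": [0,0,0],"gripper": 0.1},{"slide": [0,0,15],"dr": [0,0,0],"gripper": 0.1},{"slide": [0,0,9],"dr": [0,0,0],"gripper": 0.1},{"slide": [0,0,0],"dr": [0,0,0],"gripper": 0.1},{"slide": [0,0,0],"dr": [0,0,0],"gripper": 0.4},{"slide": [0,0,0],"dr": [0,0,0],"gripper": 0.55},{"slide": [0,0,0],"dr": [0,0,0],"gripper": 0.55},{"slide": [0,0,-20],"dr": [0,0,0],"gripper": 0.55},{"slide": [0,0,-40],"dr": [0,0,0],"gripper": 0.7},{"slide": [0,0,-40],"dr": [0,0,0],"gripper": 0.7},{"slide": [0,30,-40],"dr": [0,0,0],"gripper": 0.7},{"slide": [0,40,-20],"dr": [0,0,0],"gripper": 0.7},{"slide": [0,40,0],"dr": [0,0,0],"gripper": 0.7},{"slide": [0,30,0],"dr": [0,0,0],"gripper": 0.7},{"slide": [0,0,0],"dr": [0,0,0],"gripper": 0.7},{"slide": [0,0,0],"dr": [0,0,0],"gripper": 0.7}])

```text
time: 90.92
position: [482.2, 234.3, 172.6]
eef_rot: [[0.104, -0.995, 0.002], [-0.995, -0.104, 0.001], [-0.001, -0.002, -1.0]]
wrist_force: [-0.0, 0.3, -0.1]
opening: 72.6
```

Run:
```python
from m import *
st()
f=imaging.grab_frame("scene"); [print(b) for b in bars(f)]
p,u,v=cloud(f)
for n,x,y in(("knob",463,-52),("tog",567,-37)):
    m=(abs(p[:,0]-x)<25)&(abs(p[:,1]-y)<22)&(p[:,2]>88)&(p[:,2]<135); print(n,p[m].mean(0).round(1))
save(f,"pics/z.png",(190,150,400,300),3.8)
```

```text
t 90.92 p [482.2, 234.3, 172.6] yaw -84.03 tilt [-0.001, -0.002, -1.0] F [-0.0, 0.3, -0.1] open 72.6 j [0.83, -0.13, -0.19, 0.0, -1.51, -0.72]
(0.69, [615.6, 292.9], np.float64(26.5), [62.7, 26.0], 10.9)
(0.6, [607.0, 346.4], np.float64(26.5), [56.9, 24.4], 7.4)
(0.57, [619.7, 245.1], np.float64(26.8), [58.1, 25.9], 4.2)
knob [459.6 -59.9 115.6]
tog [565.9 -37.5 105.8]
```

View pics/z.png

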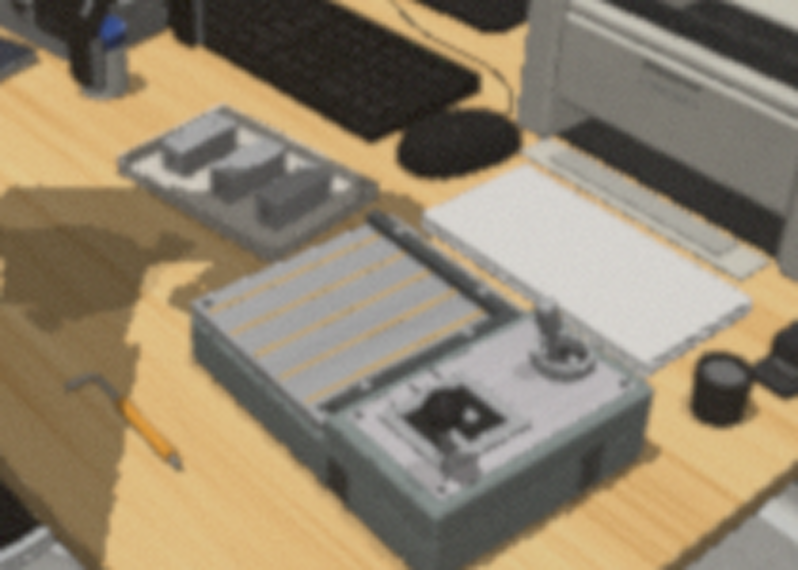

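All three bars lie flat in the tray, around (200,145), (250,168) and (295,195). The toggle is off, the lever is at zero and the bystanders haven't moved. Handing in.

```bash
python3 -c "
from workcell import workorder
print(workorder.job_done())"
```

```text
the job is handed in; nothing more can be done
None
```

The job is done and handed in at about 91 s; no verdict was reported. The three bars were set flush in the corner of the stops, and the unit was switched on at zero. The lever went through the gate to full field, was held there for over a second and came back to zero. I then switched off with the bars still on the plate, and only after that laid each bar in the tray.

- **Bars on the plate:** before switching on, I pushed gently on the row from the side and the front. The contact points matched a flush, tight row to within a few tenths of a millimetre.
- **Final check:** one last picture and depth reading showed all three bars flat in the tray, with their tops at about 26.5 mm. The toggle leaned to its off side, and the hex key, loupe and tip jar looked unmoved. The gripper was clear of everything.
- **Lever at zero:** the knob reads about 4 mm further right than at the start, which I took as play at the end of the slot.
- **Switching off:** this took four tries. The fingers slipped off the toggle three times; after the first two the camera showed it still on, and again just before the last try. The fourth try, with the tool tilted to follow the bat, worked.
- **Picture budget:** I viewed 15 pictures, one past the budget of 14.

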